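# Sleeve the shafts and start the camera check

## Robot

A 6-joint arm with a two-finger parallel gripper is mounted at the origin on the work surface. World frame = base frame: x ahead of the robot, y to its left, z up, the work surface at z = 0. Lengths are in m, angles in degrees, forces in N, time in s.
With the tool pointing down it reaches from about 0.375 to 0.9 m from the base axis. Payload 3.1 kg.
Tool frame: the origin (TCP) lies at the very end of the fingers, on their centre line; the grasp point (between the pads) lies 19 mm behind it (bot.hold_point_z is the z of the grasp point in the tool frame, in m); z points along the fingers, y is the line along which they close (so a half turn about z gives the same grasp; the last joint's range is limited). The gripper opens to 87 mm and grips with 3 to 60 N. Pads are 19 mm wide; open, the fingers measure 117 mm over their backs; the gripper's body (75 mm by 190 mm) begins 51 mm behind the grasp point.
Start: joints at [-80.243, 30.224, 82.088, -0, 67.689, -10.227], TCP at [0.214, -0.587, 0.223] pointing down, gripper open.
Joint ranges: [-176.69, 176.69], [-43.24, 126.21], [12.49, 139.97], [-82, 262], [0, 151.66], [-163.58, 163.58]. Speed limits (degrees/s): [159.86, 159.86, 180, 180, 180, 180].

## Interface

Orientations are given as a 3x3 rotation matrix whose columns are the frame's x, y, z axes.
In Python, from rig import bot, capture, camera_model gives the robot as it stands.
- The arm moves only by the tool apply_moves, never from a script. Its argument "plan" is text: rows parted by semicolons, each of 6 numbers parted by spaces: the shift along the tool's x, y, z in units of 0.05 m (1.0 is 0.05 m), then the turn, a rotation vector about the tool's x, y, z in units of 360 degrees (1.0 is 360 degrees). In form: dx dy dz ax ay az; .... A call has 1 to 10 rows; each row shifts and turns the commanded pose from where the row before left it, along the tool's axes as they then stand; what a row does not reach is not made up. A row lasts 1/12 s, in which the tool goes at most 41.7 mm and 7.16 degrees, less where a joint would pass 70% of its speed; a pose out of reach is approached as far as the arm can. A call with a number of a shift or a turn outside -1 to 1 is refused whole. A call with a gripper value outside its range is refused whole. "gripper" is the gripper command: -1 is shut, 1 is fully open, values between are in proportion, set as the call begins (left out, the last holds). The fingers move at their own pace and stop on an object; the grip force is fixed at half the most. Time passes only in rows, so rows that do not move let the fingers close. It gives the time, the measured TCP pose, the force, the opening and the grip force at its end, in the units of the state.
- bot.read_state(): the state, without advancing time (a new reading comes with each control period).
- capture(name): name is "side" or "top"; returns the picture (480x640x3 uint8, red, green, blue); there is no depth.
- camera_model(name): a dict with "vertical_fov" (degrees; the focal length in pixels is half the picture's height over the tangent of half this angle, whatever the lens; pixels are square), "cx", "cy" (the principal point, pixels), "position" and "rotation" of the camera in the world. Camera axes: x right, y down, z forward; pixel columns grow to the right and rows downward; lengths in m; the calibration is good to about 2 mm. A picture is of the moment at which its call begins. camera_model takes no time and is no camera call.
- bot.hand_in(): hands the job in; it is judged then, once.
The state is a dict: "time_s": time; "joint_positions": joint angles; "qvel": joint speeds; "tau": joint torques, N m; "position": TCP position; "tcp_rot": TCP orientation; "force": force on the tool from outside, world axes, zero at the start; "moment": the same for the moment, N m; "opening": opening from 0.0 (shut) to 1.0 (fully open); "grasp_force": force on a finger pad.
Only numpy, scipy, OpenCV 4.12 (cv2) and the standard library are available. Lean on these libraries where they do the work, as an engineer would, in place of code of your own. Each camera call takes 0.05 s, during which the arm holds its last target. There are 200 camera calls.

## Task

Get the pallet ready for the camera check: stand the brass setting master on the black rubber mat, upright and well inside its edges, and slide every steel spacer sleeve on the belt over a shaft of the matching diameter until it sits on the shoulder, one sleeve to a shaft. Aim the inspection camera by its ball handle so that it looks straight at the black mark in the middle of the pallet, to within about 2 cm. When all that is done press the green start button, and leave the other things on the bench where they are.

Things in the scene. Friction and masses are not known exactly. Their poses are not given: they have to be found in the camera images.
- mark (a point): Black aiming mark (diameter 24 mm) in the middle of the top of the pallet, a fixed orange plate 210 x 210 mm on an aluminium disc (diameter 276 mm); its top is 24 mm above the table. Five upright shafts stand on it in a circle of radius 90 mm about the mark, in an order that varies. At the start the brass master stands on the mark.
- shaft_s1: Thinner upright steel shaft fixed on the pallet. Origin at the centre of its foot, on the pallet's top. Foot collar of diameter 38 mm, 8 mm high: its top is the shoulder. Above it the journal of diameter 20 mm up to 42 mm, then a conical nose narrowing to 12 mm diameter at the top, 50 mm above the origin. Takes a small-bore sleeve.
- shaft_s2: Thinner upright steel shaft fixed on the pallet. Origin at the centre of its foot, on the pallet's top. Foot collar of diameter 38 mm, 8 mm high: its top is the shoulder. Above it the journal of diameter 20 mm up to 42 mm, then a conical nose narrowing to 12 mm diameter at the top, 50 mm above the origin. Takes a small-bore sleeve.
- shaft_s3: Thinner upright steel shaft fixed on the pallet. Origin at the centre of its foot, on the pallet's top. Foot collar of diameter 38 mm, 8 mm high: its top is the shoulder. Above it the journal of diameter 20 mm up to 42 mm, then a conical nose narrowing to 12 mm diameter at the top, 50 mm above the origin. Takes a small-bore sleeve.
- shaft_l1: Thicker upright steel shaft fixed on the pallet. Origin at the centre of its foot, on the pallet's top. Foot collar of diameter 44 mm, 8 mm high: its top is the shoulder. Above it the journal of diameter 26 mm up to 42 mm, then a conical nose narrowing to 18 mm diameter at the top, 50 mm above the origin. Takes a large-bore sleeve.
- shaft_l2: Thicker upright steel shaft fixed on the pallet. Origin at the centre of its foot, on the pallet's top. Foot collar of diameter 44 mm, 8 mm high: its top is the shoulder. Above it the journal of diameter 26 mm up to 42 mm, then a conical nose narrowing to 18 mm diameter at the top, 50 mm above the origin. Takes a large-bore sleeve.
- sleeve_s1: Small steel spacer sleeve (may be absent): plain ring standing upright on the belt, outside diameter 36 mm, bore 22.4 mm, height 28 mm, about 120 g. Origin at the centre of its underside, z up. Fits any thinner shaft (20 mm).
- sleeve_s2: Small steel spacer sleeve (may be absent): plain ring standing upright on the belt, outside diameter 36 mm, bore 22.4 mm, height 28 mm, about 120 g. Origin at the centre of its underside, z up. Fits any thinner shaft (20 mm).
- sleeve_s3: Small steel spacer sleeve (may be absent): plain ring standing upright on the belt, outside diameter 36 mm, bore 22.4 mm, height 28 mm, about 120 g. Origin at the centre of its underside, z up. Fits any thinner shaft (20 mm).
- sleeve_l1: Large steel spacer sleeve (may be absent): plain ring standing upright on the belt, outside diameter 44 mm, bore 28.4 mm, height 28 mm, about 170 g. Origin at the centre of its underside, z up. Fits either thicker shaft (26 mm).
- sleeve_l2: Large steel spacer sleeve (may be absent): plain ring standing upright on the belt, outside diameter 44 mm, bore 28.4 mm, height 28 mm, about 170 g. Origin at the centre of its underside, z up. Fits either thicker shaft (26 mm).
- master: Brass setting master, a turned piece standing on the middle of the pallet at the start: foot of diameter 44 mm, 12 mm high, a cone to 16 mm, then a plain cylinder of diameter 30 mm up to 52 mm, bevelled top at 58 mm; about 250 g. Origin at the centre of its underside, z up.
- mat: Black rubber mat 76 x 76 mm, 4 mm thick, fixed on the table between belt and pallet. Origin at the centre of its underside (on the table).
- conveyor: Stopped belt conveyor, fixed, lying along its own x: green belt 170 mm wide and 620 mm long, belt top 45 mm above the table, with aluminium side rails 12 mm thick whose tops stand 5 mm above the belt. Origin on the table under its centre. The sleeves stand on it.
- cam_eye (a point): Centre of the camera head, where swivel (vertical) and tilt (level) axes cross, 190 mm above the table; it stays put as the head turns. Its x axis is the line of sight out of the lens, y the tilt axis. Head: grey box 70 x 50 x 46 mm, black lens barrel to 61 mm in front on a forked post. Both joints have 0.25 N m friction and stay as left; swivel 1.3 rad either side of world -y.
- cam_ball (a point): Centre of the black ball (diameter 26 mm) at the end of the pan bar, a 10 mm steel rod straight out of the back of the camera head; the ball lies 100 mm behind cam_eye, on the line of sight produced backwards. Grip the ball to swivel and tilt the head: raising it points the lens down; tilt limits 0.6 rad up, 1.0 rad down.
- start (a joint): Travel of the green start button in m: 0 released, 0.006 fully down (about 5 N); springs back.
- start_top (a point): Centre of the top of the green start button (diameter 32 mm), facing up, on a small grey housing on the table.
- part_a: Finished tapered steel part, 34 mm foot diameter, 55 mm high, standing on the belt. Origin at the centre of its underside. Not part of the job: leave it where it is.
- part_b: Finished tapered steel part, 34 mm foot diameter, 55 mm high, standing on the table. Origin at the centre of its underside. Not part of the job: leave it where it is.
- oil: White oil bottle, diameter 60 mm, 160 mm high. Origin at the centre of its underside. Not part of the job: leave it where it is.
- wrench: Steel wrench lying on the table. Origin at the middle of its length. Not part of the job: leave it where it is.
- tin: Aluminium tin, diameter 68 mm, 70 mm high. Origin at the centre of its underside. Not part of the job: leave it where it is.
- woodblock: Round block of pale wood, diameter 44 mm, 60 mm high. Origin at the centre of its underside. Not part of the job: leave it where it is.
Mind the look-alikes: they are no part of the job. What is shaped like the sleeve_l2 but orange is not meant.

How it is judged:
By the outcome, as a careful person would: the job done as asked, in the order asked, and still so for the second after the job is handed in, with the robot touching nothing.
Of sleeve_s1, sleeve_s2, sleeve_s3, sleeve_l1, sleeve_l2 only 3 to 5 are there at a start; the rules pass over those that are not, and their reading is None.
At some moment in a run one of master, sleeve_s1, sleeve_s2, sleeve_s3, sleeve_l1, sleeve_l2 may be knocked a few centimetres aside while the robot is not near it.
Once in a run the grip may slacken for a moment while it holds something.
It also fails if it takes over 210 s, if anything falls off the work surface, if the arm or the gripper's body presses on something with over 40 N, if the wrist force passes 120 N, or if a joint passes its speed limit or range.

## Working session

There is one attempt and no reset: what is moved stays moved. The work goes in short steps, Python scripts to look and compute and a tool call to move; the robot and the scene stay as the last step left them, time stands still between calls to the robot, and variables do not carry over. Pictures are saved under pics/ and viewed, at most 14 in all, crops included, and the job is handed in when it is done.

Besides the shell and the picture viewer there is one more tool, called after "Request:" by a JSON object that holds its "name" and its "arguments". apply_moves: Moves the arm, as the interface text tells. Its arguments: {"type":"object","properties":{"plan":{"type":"string"},"gripper":{"type":"number"}},"required":["plan"]}

```bash
mkdir -p pics; ls
cat > h.py <<'E'
from rig import bot, capture, camera_model
import numpy as np, cv2
def snap(n,f):
    im=capture(n); cv2.imwrite(f'pics/{f}.png',im[:,:,::-1]); return im
def f_of(m): return 240/np.tan(np.radians(m["vertical_fov"])/2)
def ray(n,u,v):
    m=camera_model(n); f=f_of(m); R=np.array(m["rotation"])
    d=R@np.array([(u-m["cx"])/f,(v-m["cy"])/f,1]); return np.array(m["position"]),d/np.linalg.norm(d)
def plane(n,u,v,z):
    p,d=ray(n,u,v); return p+d*(z-p[2])/d[2]
def proj(n,P):
    m=camera_model(n); f=f_of(m); q=np.array(m["rotation"]).T@(np.array(P)-m["position"]); return f*q[0]/q[2]+m["cx"],f*q[1]/q[2]+m["cy"]
E
python3 - <<'E'
from h import *
for n in("side","top"):
    snap(n,n+'0'); print(camera_model(n))
print(bot.read_state())
E
```

```text
pics
{'vertical_fov': 48.65928229830973, 'cx': 319.52096687661253, 'cy': 237.5535722993785, 'position': array([ 0.32851326, -1.0633109 ,  0.84983671]), 'rotation': array([[ 0.9704082 , -0.13859847,  0.19773314],
       [-0.24137796, -0.53412832,  0.81021208],
       [-0.00667929, -0.83396487, -0.55177711]])}
{'vertical_fov': 46.986278022410296, 'cx': 309.5348188752288, 'cy': 236.72428888459982, 'position': array([ 0.37010408, -0.04616446,  1.69951134]), 'rotation': array([[ 0.01380465, -0.99191582,  0.12614449],
       [-0.99982888, -0.01524695, -0.01047532],
       [ 0.01231396, -0.12597829, -0.99195657]])}
{'time_s': 0.1, 'joint_positions': array([-8.02439030e+01,  3.02746622e+01,  8.21482940e+01,  1.49568576e-04,
        6.76891547e+01, -1.02275890e+01]), 'qvel': array([-0.09100701, -0.21122941, -0.03665732,  0.04904508, -0.01891032,
        0.08212696]), 'tau': array([-1.53173465e-05, -4.40984809e+01, -1.77150357e+01,  6.34027692e-02,
        5.33675216e-02, -4.90903744e-05]), 'position': array([ 0.21350864, -0.58670743,  0.22166269]), 'tcp_rot': array([[ 9.39790364e-01,  3.41751318e-01, -3.29191544e-04],
       [ 3.41751298e-01, -9.39788450e-01,  1.92881310e-03],
       [ 3.49804009e-04, -1.92518160e-03, -9.99998086e-01]]), 'force': array([0.10200898, 0.84921388, 0.23781639]), 'moment': array([-2.53758264e-02, -2.50698259e-02,  9.04028495e-05]), 'grasp_force': 0.0, 'opening': 1.0003237799028886}
```

View pics/side0.png

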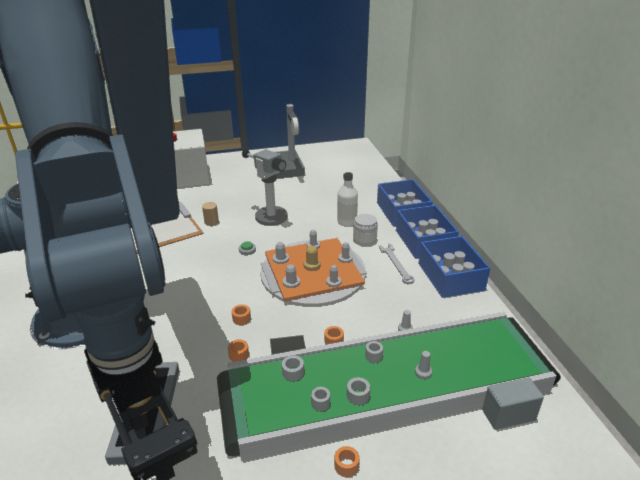

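View pics/top0.png

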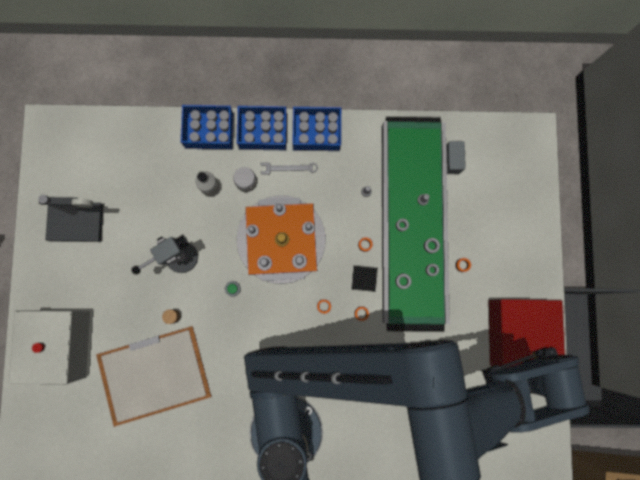

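The side view shows four grey sleeves on the belt at about (293,367), (320,398), (358,390) and (374,350). Part_a is at (425,363), the master at (312,257) in the middle of the five shafts, the mat at (288,345) and the camera head at (268,163). The top view agrees: sleeves at (403,225), (432,245), (433,270) and (404,281), pallet (281,239), mat (365,278), ball (137,270) and button (233,288).

```bash
cat >> h.py <<'E'
def blobs(mask,amin,amax):
    n,l,s,c=cv2.connectedComponentsWithStats(mask.astype(np.uint8)); 
    return [(c[i],s[i]) for i in range(1,n) if amin<=s[i][4]<=amax]
def hsv(im): return cv2.cvtColor(im,cv2.COLOR_RGB2HSV)
def hull(mask):
    cs,_=cv2.findContours(mask.astype(np.uint8),cv2.RETR_EXTERNAL,cv2.CHAIN_APPROX_NONE)
    c=max(cs,key=cv2.contourArea); m=np.zeros(mask.shape,np.uint8); cv2.fillPoly(m,[cv2.convexHull(c)],1); return m>0
E
python3 - <<'E'
from h import *
for n in("top","side"):
    im=cv2.imread(f'pics/{n}0.png')[:,:,::-1].copy(); H=hsv(im); h,s,v=[H[...,i].astype(int) for i in range(3)]
    g=(h>50)&(h<75)&(s>120); gh=hull(g)
    print(n,'belt')
    for c,st in blobs(gh&~((h>45)&(h<80)&(s>90)),15,900): print(c.round(1),st, plane(n,*c,0.059).round(4))
    o=((h<14)|(h>174))&(s>150); 
    m=np.zeros_like(o); 
    b=(slice(190,290),slice(225,340)) if n=="top" else (slice(225,310),slice(255,372))
    m[b]=o[b]; oh=hull(m); cs,_=cv2.findContours(oh.astype(np.uint8),0,2)
    q=cv2.approxPolyDP(cs[0],6,True)[:,0]; print('pallet',[plane(n,*p,.024).round(3)[:2] for p in q])
    for c,st in blobs(hull(m)&(s<110),15,900): print(' sh',c.round(1),st,plane(n,*c,0.045).round(4))
b=[]
im=cv2.imread('pics/top0.png')[190:295,230:335]; b1=cv2.resize(im,(400,400),interpolation=cv2.INTER_CUBIC)
im=cv2.imread('pics/top0.png')[205:300,345:450]; b2=cv2.resize(im,(400,400),interpolation=cv2.INTER_CUBIC)[:200*2]
im=cv2.imread('pics/side0.png')[225:305,255:375]; b3=cv2.resize(im,(400,200*1+67))
im=cv2.imread('pics/side0.png')[330:415,260:400]; b4=cv2.resize(im,(400,267))
cv2.imwrite('pics/m1.png',np.vstack([np.hstack([b1[:333*1],b2[:333]]),np.hstack([b3,b4])]))
E
```

```text
top belt
[423.2 199. ] [417 194  13  12 119] [ 0.6993 -0.4062  0.059 ]
[402.  224.3] [396 218  13  14 123] [ 0.6205 -0.3414  0.059 ]
[431.7 245.1] [424 237  16  17 170] [ 0.5589 -0.43    0.059 ]
[432.2 269.5] [425 263  15  14 123] [ 0.4858 -0.4305  0.059 ]
[403.2 280.7] [395 273  17  16 167] [ 0.4514 -0.3435  0.059 ]
pallet [array([ 0.685, -0.067]), array([0.666, 0.133]), array([0.47 , 0.118]), array([ 0.485, -0.082])]
 sh [279.1 209.6] [273 205  13  11 113] [0.6621 0.0299 0.045 ]
 sh [307.9 227.6] [302 222  13  12 126] [ 0.6083 -0.0583  0.045 ]
 sh [252.1 230.5] [247 225  12  12 126] [0.5968 0.1101 0.045 ]
 sh [299.  260.9] [292 254  15  15 179] [ 0.5068 -0.033   0.045 ]
 sh [264.2 262.7] [257 256  15  15 178] [0.4998 0.0714 0.045 ]
side belt
[373.8 352. ] [365 342  19  21 332] [ 0.6169 -0.3394  0.059 ]
[423.8 366.3] [415 350  18  30 349] [ 0.7    -0.4003  0.059 ]
[292.7 368.8] [281 357  24  25 468] [ 0.4479 -0.3426  0.059 ]
[358.1 390.5] [347 377  24  28 557] [ 0.5564 -0.426   0.059 ]
[320.3 398.4] [311 386  20  26 425] [ 0.483  -0.4262  0.059 ]
pallet [array([ 0.684, -0.066]), array([0.667, 0.131]), array([0.467, 0.117]), array([ 0.479, -0.081])]
 sh [313.7 244.8] [306 242  14   7  64] [0.5931 0.088  0.045 ]
 sh [343.6 256.9] [338 247  13  16 116] [0.6557 0.0143 0.045 ]
 sh [280.5 256.4] [272 248  17  16 193] [0.4967 0.0577 0.045 ]
 sh [311.9 257.9] [306 250  13  15 134] [0.5745 0.0305 0.045 ]
 sh [290.7 277.1] [282 264  18  24 295] [ 0.5052 -0.0355  0.045 ]
 sh [312.1 267.5] [304 265  16   5  40] [ 0.5656 -0.0102  0.045 ]
 sh [333.4 277.1] [326 265  16  22 226] [ 0.6073 -0.0619  0.045 ]
```

View pics/m1.png

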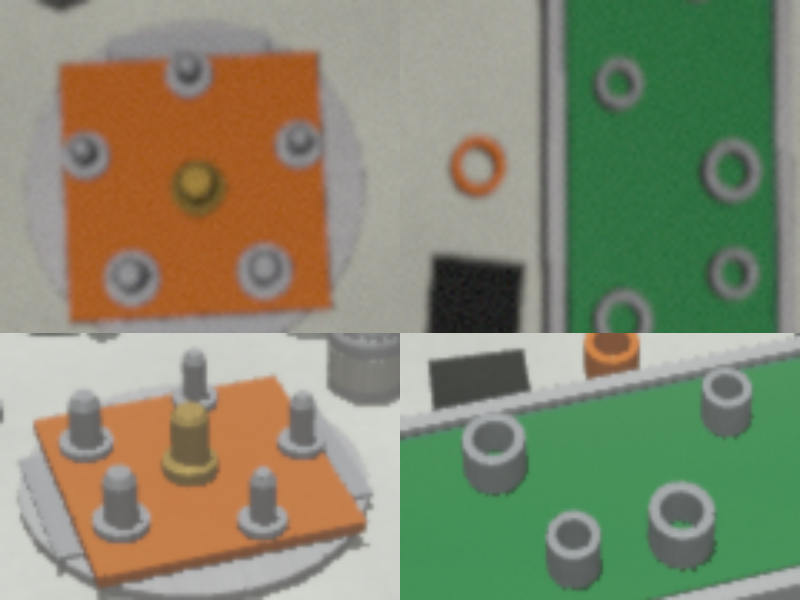

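The crops show small sleeves at top (402,224) and (432,269), and large ones at (432,245) and (403,281). The thick shafts are the two near the base, at top (264,262) and (299,261).

Run:
```python
from h import *
T=[(279.6,208.4),(252.3,229.9),(264.4,261.7),(299.3,260.3),(308.5,227.3)]
S=[(345.6,244.5),(313.2,231.9),(280.2,244.5),(291,267),(333.9,267.3)]
A=np.array([plane('top',*p,.071)[:2] for p in T]);B=np.array([plane('side',*p,.071)[:2] for p in S])
for X in(A,B,(A+B)/2):
    c=X.mean(0); a=np.unwrap(np.arctan2(*(X-c).T[::-1])); o=a-np.arange(5)*2*np.pi/5; t=o.mean()
    ang=t+np.arange(5)*2*np.pi/5
    F=c+.09*np.c_[np.cos(ang),np.sin(ang)]
    print(c.round(4),np.degrees(t).round(1),np.linalg.norm(X-c,axis=1).round(3),np.degrees(o-t).round(1));print(F.round(4).tolist())
im=cv2.imread('pics/top0.png')[:,:,::-1].copy();H=hsv(im);V=im.max(2)
def show(n,box,mask,z,lab):
    u0,u1,v0,v1=box;m=np.zeros(mask.shape,bool);m[v0:v1,u0:u1]=mask[v0:v1,u0:u1]
    for c,st in blobs(m,12,3000): print(lab,n,c.round(1),st[:5],plane(n,*c,z).round(4))
g=lambda H:(H[...,0]>50)&(H[...,0]<85)&(H[...,1]>90)
show('top',(345,385,260,300),V<60,.004,'mat');show('top',(120,210,225,285),V<70,.19,'cam')
show('top',(220,245,275,300),g(H),.03,'btn')
im2=cv2.imread('pics/side0.png')[:,:,::-1].copy();H2=hsv(im2);V2=im2.max(2)
show('side',(268,310,330,357),V2<75,.004,'mat');show('side',(235,300,140,230),V2<75,.19,'cam')
show('side',(235,262,235,260),g(H2),.03,'btn')
y=((H[...,0]>18)&(H[...,0]<32)&(H[...,1]>130));show('top',(265,300,225,255),y,.024,'master')
b=[cv2.resize(cv2.imread('pics/top0.png')[225:300,120:250],(780,450)),]
c=cv2.resize(cv2.imread('pics/side0.png')[140:260,230:300],(350,600))
d=cv2.resize(cv2.imread('pics/top0.png')[225:300,120:220],(450,338)); 
o=np.zeros((600,800,3),np.uint8);o[:,:350]=c;o[:338,350:]=d;cv2.imwrite('pics/m2.png',o)
```

```text
[0.5738 0.0219] 3.5 [0.088 0.088 0.087 0.088 0.088] [ 0.   0.5 -0.3  0.2 -0.4]
[[0.6636, 0.0274], [0.5963, 0.109], [0.4979, 0.0702], [0.5044, -0.0354], [0.6068, -0.0618]]
[0.5763 0.0262] 3.6 [0.089 0.088 0.09  0.088 0.089] [-0.3  0.3  0.1 -0.5  0.4]
[[0.6661, 0.0319], [0.5987, 0.1134], [0.5003, 0.0744], [0.507, -0.0312], [0.6095, -0.0575]]
[0.5751 0.0241] 3.6 [0.088 0.088 0.088 0.088 0.089] [-0.1  0.4 -0.1 -0.1  0. ]
[[0.6649, 0.0297], [0.5975, 0.1112], [0.4991, 0.0723], [0.5057, -0.0333], [0.6082, -0.0596]]
mat top [364.  278.1] [353 267  24  24 496] [ 0.4602 -0.2332  0.004 ]
cam top [183.7 252.4] [162 236  36  31 514] [0.5135 0.2819 0.19  ]
cam top [135.6 269.7] [132 266   8   8  44] [0.4641 0.4105 0.19  ]
btn top [231.8 288.3] [228 284   9  10  70] [0.4226 0.1678 0.03  ]
mat side [286.6 344.1] [271 337  33  16 386] [ 0.4577 -0.2184  0.004 ]
cam side [244.2 147. ] [240 140   9  17 106] [0.4637 0.4474 0.19  ]
cam side [281.7 170. ] [263 158  37  25 352] [0.5452 0.264  0.19  ]
btn side [246.3 244.6] [242 242  10   6  48] [0.4191 0.1571 0.03  ]
master top [281.6 238.9] [276 233  13  13 117] [0.5751 0.0213 0.024 ]
```

View pics/m2.png

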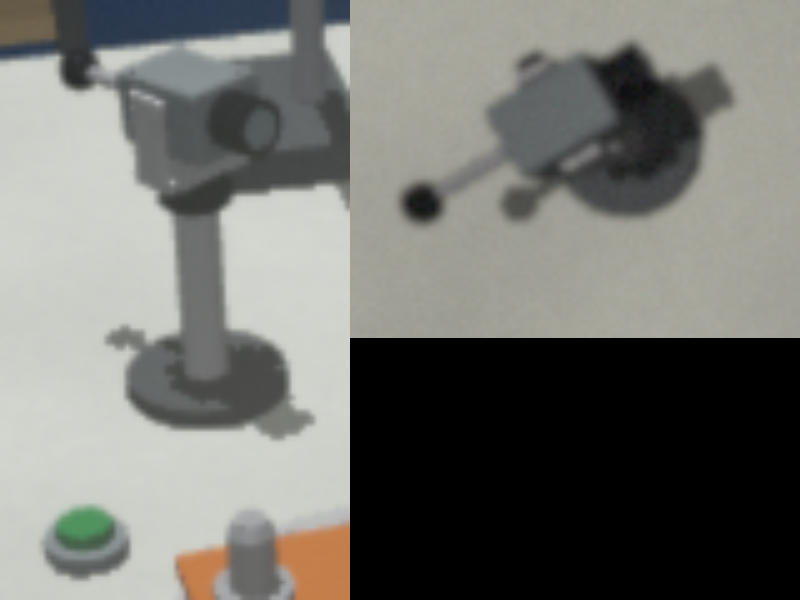

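The ball is at side (246,154) and top (136,270), and the head points toward +x and -y. First I'll turn the tool square to the world and go above the master.

Request:
{"name": "apply_moves", "arguments": {"plan": "0 0 0 0 0 0.0185; 0 0 0 0 0 0.0185; 0 0 0 0 0 0.0185; 0.43 -0.72 0 0 0 0; 0.43 -0.72 0 0 0 0; 0.43 -0.72 0 0 0 0; 0.43 -0.72 0 0 0 0; 0.43 -0.72 0 0 0 0; 0.43 -0.72 0 0 0 0; 0.43 -0.72 0 0 0 0", "gripper": 0.4}}

```text
time_s: 0.93
position: [0.3636, -0.3348, 0.2223]
tcp_rot: [[1.0, -0.001, -0.0], [-0.001, -1.0, 0.001], [-0.0, -0.001, -1.0]]
force: [1.0, -0.3, 0.6]
opening: 0.7
grasp_force: 0.0
```

Run:
```python
from h import *
def tri(a,b):
    p,d=ray('top',*a);q,e=ray('side',*b)
    s=np.linalg.lstsq(np.c_[d,-e],q-p,rcond=None)[0]; X=p+s[0]*d;Y=q+s[1]*e; return ((X+Y)/2).round(4),np.linalg.norm(X-Y).round(4)
print('ball',tri((135.6,269.7),(245.8,154)))
print('base',plane('top',182.2,258.3,.012).round(3),plane('side',271.6,216.5,.012).round(3))
print('btn',tri((231.8,288.3),(246.5,245)))
print('head',tri((165.6,250.6),(267,163)))
print(bot.read_state()['tcp_rot'].round(3))
```

```text
ball (array([0.4641, 0.4129, 0.1822]), np.float64(0.0013))
base [0.512 0.324 0.012] [0.515 0.316 0.012]
btn (array([0.4216, 0.1691, 0.0204]), np.float64(0.0024))
head (array([0.5165, 0.3334, 0.1832]), np.float64(0.0037))
[[ 1.    -0.001 -0.   ]
 [-0.001 -1.     0.001]
 [-0.    -0.001 -1.   ]]
```

Request:
{"name": "apply_moves", "arguments": {"plan": "0.42 -0.72 0 0 0 0; 0.42 -0.72 0 0 0 0; 0.42 -0.72 0 0 0 0; 0.42 -0.72 0 0 0 0; 0.42 -0.72 0 0 0 0; 0.42 -0.72 0 0 0 0; 0.42 -0.72 0.2 0 0 0; 0.42 -0.72 0.4 0 0 0; 0.42 -0.72 0.5 0 0 0; 0.42 -0.72 0.5 0 0 0"}}

```text
time_s: 1.77
position: [0.5652, 0.0102, 0.1513]
tcp_rot: [[1.0, 0.001, 0.001], [0.001, -1.0, -0.0], [0.001, 0.0, -1.0]]
force: [1.0, -1.4, 0.6]
opening: 0.702
grasp_force: 0.0
```

Run:
```python
from h import *
a=snap('top','t1');b=snap('side','s1');print(bot.read_state()['position'])
o=np.zeros((400,800,3),np.uint8)
o[:,:400]=cv2.resize(cv2.imread('pics/t1.png')[190:290,230:330],(400,400),interpolation=2)
o[:,400:]=cv2.resize(cv2.imread('pics/s1.png')[190:290,260:360],(400,400),interpolation=2)
cv2.imwrite('pics/m3.png',o)
```

```text
[0.56381552 0.012926   0.14813318]
```

View pics/m3.png

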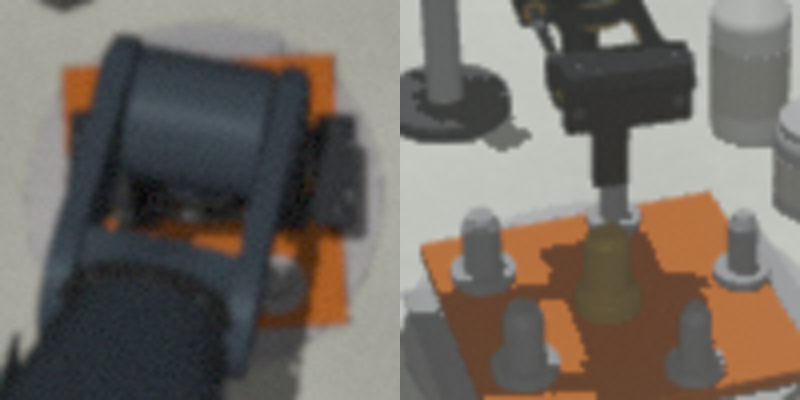

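Side view: the fingers are at about (312,236), above the master at (312,258). The top view is blocked by the arm. I'll check the finger tip's predicted pixel against this to get the side camera's offset.

Run:
```python
from h import *
print(bot.read_state()['position'].round(4),proj('side',[.5638,.0129-.037,.148]),proj('side',[.5638,.0129-.03,.148]),proj('side',[.575,.024,.053]), proj('side',[.580,.024,.053]))
im=cv2.imread('pics/s1.png'); H=cv2.cvtColor(im,cv2.COLOR_BGR2HSV)
print([ (r,np.where(im[r,300:325].max(1)<60)[0][[0,-1]]+300) for r in(225,228,231,234,236) if (im[r,300:325].max(1)<60).any()])
y=((H[...,0]>18)&(H[...,0]<32)&(H[...,1]>110))
for c,s in blobs(y,60,900): print(c,s)
```

```text
[0.5638 0.0129 0.1481] (np.float64(312.10213400451187), np.float64(236.56532011462485)) (np.float64(311.4350666266857), np.float64(235.0209294014507)) (np.float64(312.56771195420583), np.float64(256.7829949998686)) (np.float64(314.4521713651203), np.float64(256.50069034335615))
[(225, array([309, 315])), (228, array([309, 315])), (231, array([309, 315])), (234, array([309, 315]))]
[23.08805031 18.06289308] [ 16   0  15  38 159]
[ 48.29694323 109.90829694] [ 40  84  17  45 229]
[ 13.12640449 133.43539326] [  0 104  32  70 356]
```

Request:
{"name": "apply_moves", "arguments": {"plan": "0.2 -0.22 0 0 0 0; 0 0 0.4 0 0 0; 0 0 0.4 0 0 0; 0 0 0.4 0 0 0; 0 0 0.4 0 0 0; 0 0 0.3 0 0 0; 0 0 0.18 0 0 0; 0 0 0 0 0 0; 0 0 0 0 0 0"}}

```text
time_s: 2.62
position: [0.5744, 0.0187, 0.048]
tcp_rot: [[1.0, -0.0, -0.0], [-0.0, -1.0, -0.0], [-0.0, 0.0, -1.0]]
force: [-0.4, 0.1, 0.1]
opening: 0.698
grasp_force: 0.0
```

Request:
{"name": "apply_moves", "arguments": {"plan": "0 0 0 0 0 0; 0 0 0 0 0 0; 0 0 0 0 0 0; 0 0 0 0 0 0; 0 0 0 0 0 0; 0 0 0 0 0 0; 0 0 0 0 0 0", "gripper": -1}}

```text
time_s: 3.2
position: [0.5746, 0.0195, 0.0484]
tcp_rot: [[1.0, -0.0, 0.001], [-0.0, -1.0, 0.0], [0.001, -0.0, -1.0]]
force: [-0.2, 1.7, 3.5]
opening: 0.332
grasp_force: 30.0
```

Request:
{"name": "apply_moves", "arguments": {"plan": "0 0 -0.3 0 0 0; 0 0 -0.6 0 0 0; 0 0 -0.6 0 0 0; 0 0 -0.5 0 0 0; -0.3 0.6 0 0 0 0; -0.3 0.6 0 0 0 0; -0.3 0.6 0 0 0 0; -0.3 0.6 0 0 0 0; -0.3 0.6 0 0 0 0; -0.3 0.6 0 0 0 0"}}

```text
time_s: 4.03
position: [0.4831, -0.1618, 0.1476]
tcp_rot: [[1.0, 0.001, -0.001], [0.001, -1.0, 0.0], [-0.001, -0.0, -1.0]]
force: [0.9, -0.7, -1.5]
opening: 0.331
grasp_force: 30.0
```

Request:
{"name": "apply_moves", "arguments": {"plan": "-0.25 0.6 0 0 0 0; -0.2 0.5 0 0 0 0; -0.1 0.3 0 0 0 0; 0 0 0 0 0 0; 0 0 0 0 0 0"}}

```text
time_s: 4.45
position: [0.4563, -0.2313, 0.1476]
tcp_rot: [[1.0, -0.002, -0.001], [-0.002, -1.0, 0.001], [-0.001, -0.001, -1.0]]
force: [-0.2, 0.8, -2.2]
opening: 0.333
grasp_force: 30.0
```

Run:
```python
from h import *
snap('top','t2');snap('side','s2');print(bot.read_state()['position'].round(4),bot.read_state()['opening'])
o=np.zeros((480,800,3),np.uint8)
o[:,:400]=cv2.resize(cv2.imread('pics/t2.png')[215:335,310:410],(400,480),interpolation=2)
o[:,400:]=cv2.resize(cv2.imread('pics/s2.png')[250:370,240:340],(400,480),interpolation=2)
cv2.imwrite('pics/m4.png',o)
```

```text
[ 0.4566 -0.2298  0.1476] 0.3302997545117871
```

View pics/m4.png

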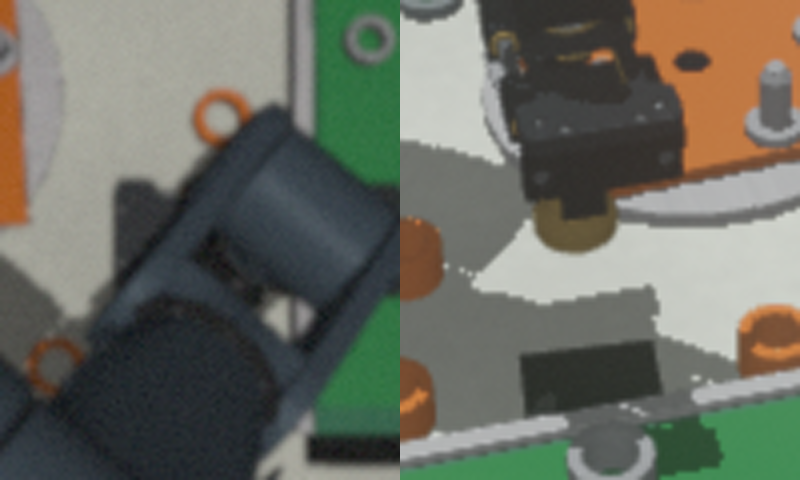

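The master is held over the mat. The mat's far corners are at side (271,338.5) and (303,335), and the mark is now visible at side (313,265).

Run:
```python
from h import *
a=plane('side',270.75,338.5,.004);b=plane('side',303.3,335,.004);print(a,b,np.linalg.norm(a-b))
e=(b-a)/np.linalg.norm(b-a); n=np.array([e[1],-e[0],0]); print('mat c',(a+b)/2+.038*n, np.degrees(np.arctan2(e[1],e[0])))
print('mark',plane('side',313,265,.024))
im=cv2.imread('pics/s2.png');m=np.zeros((480,640),bool);m[255:275,303:325]=im[255:275,303:325].max(2)<110
for c,s in blobs(m,8,200): print(c,s,plane('side',*c,.024))
```

```text
[ 0.42648872 -0.19238879  0.004     ] [ 0.4997209  -0.19963815  0.004     ] 0.07359011584132745
mat c [ 0.45936143 -0.23382864  0.004     ] -5.653374214189065
mark [0.57654224 0.02735065 0.024     ]
[312.5 265. ] [309 263   8   5  34] [0.57527575 0.02767786 0.024     ]
[304.94117647 271.32352941] [303 265   7  10  34] [0.55013103 0.00592731 0.024     ]
```

Request:
{"name": "apply_moves", "arguments": {"plan": "0.06 0.06 0.4 0 0 0; 0 0 0.5 0 0 0; 0 0 0.5 0 0 0; 0 0 0.5 0 0 0; 0 0 0.2 0 0 0; 0 0 0.1 0 0 0; 0 0 0.08 0 0 0; 0 0 0.06 0 0 0; 0 0 0 0 0 0; 0 0 0 0 0 0"}}

```text
time_s: 5.38
position: [0.4606, -0.2341, 0.0318]
tcp_rot: [[1.0, 0.0, 0.001], [0.0, -1.0, -0.001], [0.001, 0.001, -1.0]]
force: [-0.0, 0.1, -2.0]
opening: 0.335
grasp_force: 30.0
```

Request:
{"name": "apply_moves", "arguments": {"plan": "0 0 0.04 0 0 0; 0 0 0.03 0 0 0; 0 0 0 0 0 0; 0 0 0 0 0 0"}}

```text
time_s: 5.72
position: [0.4605, -0.2343, 0.0284]
tcp_rot: [[1.0, -0.0, 0.002], [-0.0, -1.0, -0.001], [0.002, 0.001, -1.0]]
force: [-0.6, 0.7, 4.9]
opening: 0.333
grasp_force: 30.0
```

Request:
{"name": "apply_moves", "arguments": {"plan": "0 0 0 0 0 0; 0 0 0 0 0 0; 0 0 0 0 0 0; 0 0 -0.2 0 0 0; 0 0 -0.5 0 0 0; 0 0 -0.7 0 0 0; 0 0 -0.7 0 0 0; 0 0 -0.5 0 0 0; 0 0 0 0 0 0", "gripper": 0.05}}

```text
time_s: 6.47
position: [0.4628, -0.2359, 0.163]
tcp_rot: [[1.0, 0.0, 0.009], [0.0, -1.0, -0.007], [0.009, 0.007, -1.0]]
force: [1.1, -0.8, -0.3]
opening: 0.527
grasp_force: 0.0
```

```bash
cat >> h.py <<'E'
def belt(n='side',zz=.059):
    im=capture(n); H=hsv(im); h,s,v=[H[...,i].astype(int) for i in range(3)]
    gh=hull((h>50)&(h<75)&(s>120)); out=[]
    for c,st in blobs(gh&~((h>45)&(h<80)&(s>90)),60,900): out.append((c.round(1).tolist(),st[2:].tolist(),plane(n,*c,zz).round(4)[:2].tolist()))
    for o in out: print(n,*o)
    return im
E
python3 - <<'E'
from h import *
im=belt('side');belt('top');print(bot.read_state()['position'].round(4))
H=hsv(im);y=((H[...,0]>18)&(H[...,0]<32)&(H[...,1]>110)&(im.max(2)>90));y[:,:270]=0;y[:280]=0
for c,s in blobs(y,40,900): print('master',c,s,plane('side',*c,.03))
print([plane('top',u,255,.05)[1] for u in(383,388,444)])
E
```

```text
side [373.8, 352.0] [19, 21, 333] [0.6169, -0.3393]
side [423.8, 366.3] [18, 30, 349] [0.7, -0.4003]
side [293.0, 368.4] [24, 26, 477] [0.4488, -0.3419]
side [358.2, 390.5] [24, 28, 556] [0.5564, -0.426]
side [320.3, 398.3] [20, 26, 421] [0.4831, -0.4261]
top [423.2, 199.0] [13, 12, 118] [0.6992, -0.4061]
top [402.1, 224.4] [13, 14, 124] [0.6204, -0.3415]
top [431.6, 245.3] [16, 16, 171] [0.5586, -0.4296]
top [432.3, 269.5] [14, 14, 121] [0.4859, -0.4308]
[ 0.4604 -0.2341  0.1589]
[np.float64(-0.2850302704801568), np.float64(-0.3000763185265467), np.float64(-0.46882289679728445)]
```

Request:
{"name": "apply_moves", "arguments": {"plan": "-0.06 0.5 0 0 0 0; -0.06 0.6 0 0 0 0; -0.06 0.6 0 0 0 0; -0.05 0.48 0 0 0 0; 0 0 0.4 0 0 0; 0 0 0.5 0 0 0; 0 0 0.5 0 0 0; 0 0 0.4 0 0 0; 0 0 0.2 0 0 0; 0 0 0.16 0 0 0", "gripper": 0.24}}

```text
time_s: 7.4
position: [0.4471, -0.3414, 0.0468]
tcp_rot: [[1.0, -0.0, -0.003], [-0.0, -1.0, 0.004], [-0.003, -0.004, -1.0]]
force: [-0.7, -0.0, -0.2]
opening: 0.619
grasp_force: 0.0
```

Request:
{"name": "apply_moves", "arguments": {"plan": "0.03 0 -0.08 0 0 0; 0 0 0 0 0 0; 0 0 0 0 0 0; 0 0 0 0 0 0; 0 0 0 0 0 0; 0 0 0 0 0 0; 0 0 0 0 0 0", "gripper": -1}}

```text
time_s: 7.98
position: [0.4503, -0.3431, 0.0543]
tcp_rot: [[1.0, 0.0, 0.001], [0.0, -1.0, -0.001], [0.001, 0.001, -1.0]]
force: [-0.5, 0.8, 3.2]
opening: 0.493
grasp_force: 30.0
```

Request:
{"name": "apply_moves", "arguments": {"plan": "0 0 -0.3 0 0 0; 0 0 -0.6 0 0 0; 0 0 -0.5 0 0 0; 0.14 -0.6 0 0 0 0; 0.14 -0.7 0 0 0 0; 0.14 -0.7 0 0 0 0; 0.14 -0.7 0 0 0 0; 0.14 -0.7 0 0 0 0; 0.14 -0.7 0 0 0 0; 0.14 -0.7 0 0 0 0"}}

```text
time_s: 8.82
position: [0.4989, -0.1012, 0.1236]
tcp_rot: [[1.0, -0.0, 0.0], [-0.0, -1.0, -0.0], [0.0, 0.0, -1.0]]
force: [0.6, -0.8, -1.9]
opening: 0.493
grasp_force: 30.0
```

Request:
{"name": "apply_moves", "arguments": {"plan": "0.12 -0.7 0 0 0 0; 0.02 -0.5 0 0 0 0; 0 -0.22 0 0 0 0; 0 0 0 0 0 0; 0 0 0 0 0 0; 0 0 0 0 0 0"}}

```text
time_s: 9.32
position: [0.5063, -0.0331, 0.1235]
tcp_rot: [[1.0, -0.001, 0.001], [-0.001, -1.0, -0.001], [0.001, 0.001, -1.0]]
force: [0.3, -1.0, -2.2]
opening: 0.496
grasp_force: 30.0
```

```bash
cat >> h.py <<'E'
def crop2(k,P):
    """side view (left, 5x) and top view (right, 6x) around world point P"""
    print('tcp',bot.read_state()['position'].round(4),bot.read_state()['opening'])
    o=[]
    for n,s in(('side',5),('top',5)):
        im=capture(n); cv2.imwrite(f'pics/{n}{k}.png',im[:,:,::-1]); u,v=map(int,proj(n,P)); c=im[max(v-40,0):v+40,u-40:u+40,::-1]
        o.append(cv2.resize(c,(400,400),interpolation=2)); print(n,'crop origin',u-40,v-40,'scale',s)
    cv2.imwrite(f'pics/c{k}.png',np.hstack(o))
E
python3 - <<'E'
from h import *
crop2('5',[.506,-.032,.09])
E
```

```text
tcp [ 0.5063 -0.0331  0.1235] 0.49621593193349683
side crop origin 250 221 scale 5
top crop origin 258 219 scale 5
```

View pics/c5.png

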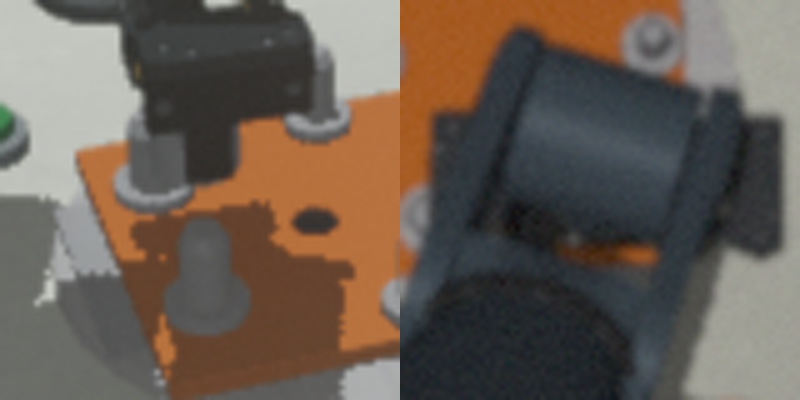

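The side crop shows the gripper over the near thick shaft, whose nose is at about (291,266). I can't clearly make out the sleeve between the fingers, so I'll check whether it was left behind.

Run:
```python
from h import *
belt('side');
for P in([.5063,-.0331,.114],[.5063,-.0331,.142],[.5063,-.055,.142],[.5063,-.058,.1235],[.5283,-.0331,.128]): print(P,np.round(proj('side',P),1),(np.round(proj('side',P),1)-[250,221])*5)
print(bot.read_state()['grasp_force'],bot.read_state()['force'])
o=cv2.resize(cv2.imread('pics/side5.png')[180:420,200:520],(800,600));cv2.imwrite('pics/v5.png',o)
```

```text
side [373.8, 352.0] [19, 21, 334] [0.6169, -0.3394]
side [423.8, 366.3] [18, 30, 347] [0.7, -0.4003]
side [358.1, 390.5] [24, 28, 556] [0.5564, -0.426]
side [320.3, 398.4] [20, 26, 420] [0.483, -0.4262]
[0.5063, -0.0331, 0.114] [289.9 253.7] [199.5 163.5]
[0.5063, -0.0331, 0.142] [289.4 244. ] [197. 115.]
[0.5063, -0.055, 0.142] [291.3 249.1] [206.5 140.5]
[0.5063, -0.058, 0.1235] [291.8 256.3] [209.  176.5]
[0.5283, -0.0331, 0.128] [298.7 247.6] [243.5 133. ]
29.998197946697474 [ 0.55805199  0.63589758 -0.73708873]
```

View pics/v5.png

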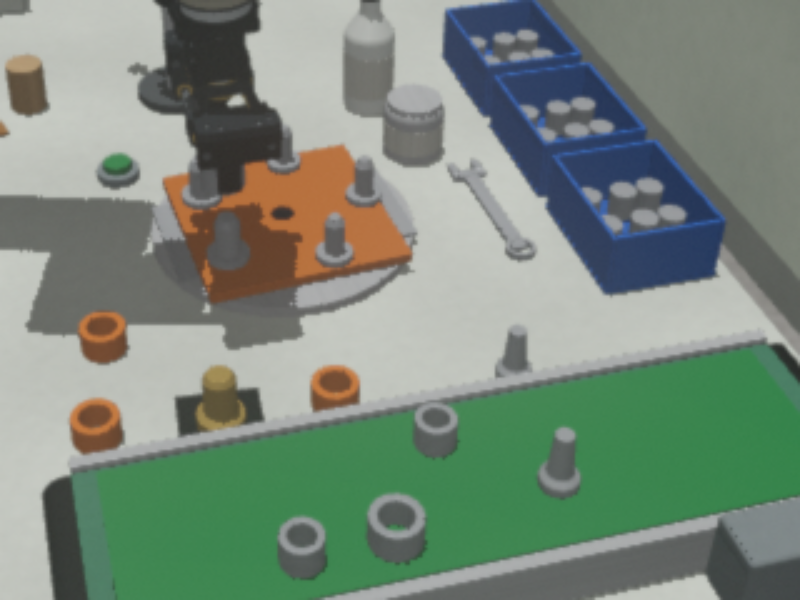

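The sleeve has left the belt and sits in the grip, partly hidden by the near finger. The master stands upright on the mat. I'll lower the sleeve carefully onto the nose.

Request:
{"name": "apply_moves", "arguments": {"plan": "0.01 0 0.2 0 0 0; 0 0 0.3 0 0 0; 0 0 0.3 0 0 0; 0 0 0.1 0 0 0; 0 0 0.1 0 0 0; 0 0 0.05 0 0 0; 0 0 0 0 0 0; 0 0 0 0 0 0"}}

```text
time_s: 10.13
position: [0.5073, -0.0321, 0.0711]
tcp_rot: [[1.0, -0.0, 0.002], [-0.0, -1.0, -0.0], [0.002, 0.0, -1.0]]
force: [2.7, -0.5, -2.6]
opening: 0.496
grasp_force: 30.0
```

Request:
{"name": "apply_moves", "arguments": {"plan": "0.01 0 0.1 0 0 0; 0.01 0 0.1 0 0 0; 0 0 0.1 0 0 0; 0 0 0.1 0 0 0; 0 0 0.1 0 0 0; 0 0 0.05 0 0 0; 0 0 0 0 0 0; 0 0 0 0 0 0"}}

```text
time_s: 10.8
position: [0.5075, -0.0318, 0.0431]
tcp_rot: [[1.0, 0.0, -0.0], [0.0, -1.0, 0.0], [-0.0, -0.0, -1.0]]
force: [1.2, -0.3, -3.5]
opening: 0.49
grasp_force: 30.0
```

Request:
{"name": "apply_moves", "arguments": {"plan": "0 0 0.03 0 0 0; 0 0 0.03 0 0 0; 0 0 0.02 0 0 0; 0 0 0 0 0 0"}}

```text
time_s: 11.13
position: [0.5076, -0.0318, 0.0412]
tcp_rot: [[1.0, 0.0, 0.001], [0.0, -1.0, -0.0], [0.001, 0.0, -1.0]]
force: [-1.3, 0.3, 12.1]
opening: 0.49
grasp_force: 30.0
```

Request:
{"name": "apply_moves", "arguments": {"plan": "0 0 0 0 0 0; 0 0 0 0 0 0; 0 0 0 0 0 0; 0 0 -0.2 0 0 0; 0 0 -0.5 0 0 0; 0 0 -0.6 0 0 0; 0 0 -0.4 0 0 0; 0.1 0.6 0 0 0 0; 0.1 0.75 0 0 0 0; 0.1 0.75 0 0 0 0", "gripper": 0.24}}

```text
time_s: 11.97
position: [0.5225, -0.137, 0.1257]
tcp_rot: [[1.0, 0.003, 0.001], [0.003, -1.0, -0.0], [0.001, 0.0, -1.0]]
force: [1.4, -0.5, -0.7]
opening: 0.623
grasp_force: 0.0
```

Request:
{"name": "apply_moves", "arguments": {"plan": "0.1 0.75 0 0 0 0; 0.1 0.75 0 0 0 0; 0.1 0.75 0 0 0 0; 0.1 0.75 0 0 0 0; 0.1 0.75 0 0 0 0; 0.1 0.75 0 0 0 0; 0.1 0.75 0 0 0 0; 0.1 0.55 0 0 0 0; 0 0 0 0 0 0; 0 0 0 0 0 0"}}

```text
time_s: 12.8
position: [0.5618, -0.4281, 0.1243]
tcp_rot: [[1.0, -0.002, -0.0], [-0.002, -1.0, 0.001], [-0.0, -0.001, -1.0]]
force: [-1.5, 1.4, -0.3]
opening: 0.616
grasp_force: 0.0
```

Run:
```python
from h import *
im=belt('side');belt('top');print(bot.read_state()['position'].round(4))
H=hsv(im);y=((H[...,0]>18)&(H[...,0]<32)&(H[...,1]>110)&(im.max(2)>90));y[:,:270]=0;y[:,:310]*=1;y[:320]=0
for c,s in blobs(y,40,900): print('master',c,s,plane('side',*c,.03))
```

```text
side [393.9, 359.5] [25, 33, 461] [0.6493, -0.3687]
side [423.8, 366.3] [18, 30, 347] [0.7, -0.4003]
top [423.1, 199.0] [13, 12, 116] [0.6993, -0.4059]
top [402.1, 224.5] [14, 14, 122] [0.6201, -0.3415]
top [419.0, 233.1] [28, 34, 409] [0.5948, -0.3922]
[ 0.5617 -0.4252  0.124 ]Traceback (most recent call last):
  File "<stdin>", line 3, in <module>
numpy._core._exceptions._UFuncOutputCastingError: Cannot cast ufunc 'multiply' output from dtype('int64') to dtype('bool') with casting rule 'same_kind'
```

Request:
{"name": "apply_moves", "arguments": {"plan": "-0.09 0.03 0.1 0 0 0; 0 0 0.3 0 0 0; 0 0 0.4 0 0 0; 0 0 0.3 0 0 0; 0 0 0.2 0 0 0; 0 0 0.1 0 0 0; 0 0 0 0 0 0; 0 0 0 0 0 0"}}

```text
time_s: 13.57
position: [0.5741, -0.4304, 0.0691]
tcp_rot: [[0.999, -0.005, 0.035], [-0.005, -1.0, -0.014], [0.035, 0.013, -0.999]]
force: [18.4, 6.7, 36.7]
opening: 0.618
grasp_force: 21.5
```

Request:
{"name": "apply_moves", "arguments": {"plan": "0 0 0 0 0 0; 0 0 0 0 0 0; 0 0 0 0 0 0; 0 0 0 0 0 0; 0 0 0 0 0 0; 0 0 0 0 0 0", "gripper": -1}}

```text
time_s: 14.07
position: [0.5572, -0.4266, 0.0534]
tcp_rot: [[1.0, 0.0, -0.002], [0.0, -1.0, 0.002], [-0.002, -0.002, -1.0]]
force: [2.0, -0.3, 1.6]
opening: 0.25
grasp_force: 1.5
```

Something was under the fingers, so the sleeve may have been knocked aside. I'll look.

Run:
```python
from h import *
print(bot.read_state()['position'],bot.read_state()['force'],bot.read_state()['opening'])
snap('side','s6');snap('top','t6')
o=np.zeros((600,800,3),np.uint8)
o[:,:450]=cv2.resize(cv2.imread('pics/s6.png')[310:430,300:390+0],(450,600))
o[:,450:]=cv2.resize(cv2.imread('pics/t6.png')[190:310,380:450],(350,600))
cv2.imwrite('pics/v6.png',o)
```

```text
[ 0.55717715 -0.42663961  0.05341008] [ 1.956498   -0.2900796   1.64842513] 0.25045319754401374
```

View pics/v6.png

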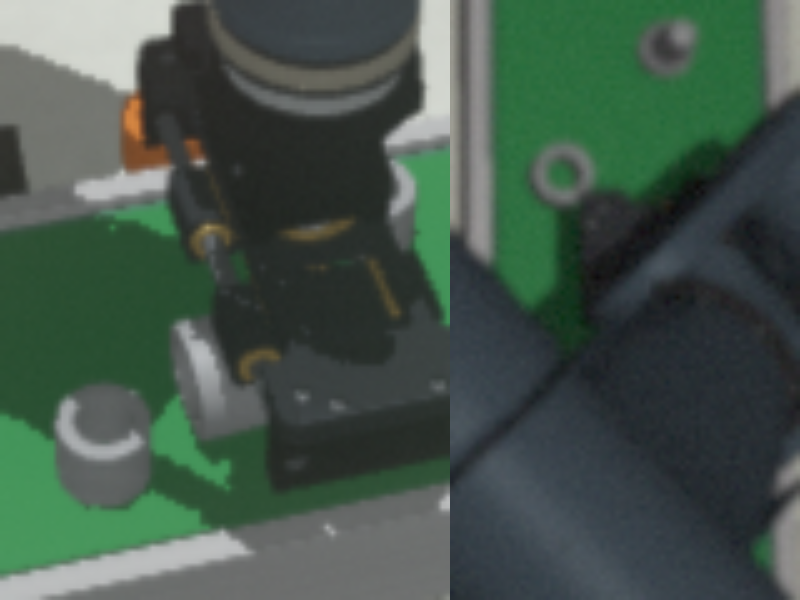

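The large sleeve is tipped on its side at the fingers, near side (340,387). I'll open, rise clear and look again.

Request:
{"name": "apply_moves", "arguments": {"plan": "0 0 0 0 0 0; 0 0 0 0 0 0; 0 0 0 0 0 0; 0 0 0 0 0 0; 0 0 -0.2 0 0 0; 0 0 -0.4 0 0 0; 0 0 -0.6 0 0 0; 0 -0.6 -0.6 0 0 0; 0 -0.7 -0.3 0 0 0; 0 -0.7 0 0 0 0", "gripper": 0.4}}

```text
time_s: 15.0
position: [0.5601, -0.3308, 0.1644]
tcp_rot: [[1.0, -0.002, 0.008], [-0.002, -1.0, -0.007], [0.008, 0.007, -1.0]]
force: [0.8, 1.0, -0.5]
opening: 0.688
grasp_force: 0.0
```

Request:
{"name": "apply_moves", "arguments": {"plan": "0 -0.7 0 0 0 0; 0 -0.7 0 0 0 0; 0 -0.7 0 0 0 0; 0 -0.7 0 0 0 0; 0 -0.7 0 0 0 0; 0 0 0 0 0 0; 0 0 0 0 0 0"}}

```text
time_s: 15.58
position: [0.5578, -0.1519, 0.1597]
tcp_rot: [[1.0, 0.004, 0.0], [0.004, -1.0, -0.0], [0.0, 0.0, -1.0]]
force: [-0.4, -0.1, -0.5]
opening: 0.698
grasp_force: 0.0
```

Run:
```python
from h import *
belt('side');belt('top')
snap('side','s7');snap('top','t7');print(bot.read_state()['position'].round(4))
o=np.zeros((600,800,3),np.uint8)
o[:,:450]=cv2.resize(cv2.imread('pics/s7.png')[330:430,310:385],(450,600),interpolation=2)
o[:,450:]=cv2.resize(cv2.imread('pics/t7.png')[200:300,390:448],(350,600),interpolation=2)
cv2.imwrite('pics/v7.png',o)
```

```text
side [373.9, 351.9] [19, 21, 329] [0.6172, -0.3392]
side [423.8, 366.3] [18, 30, 347] [0.7, -0.4003]
side [343.4, 384.0] [22, 28, 471] [0.5338, -0.4041]
side [320.3, 398.4] [20, 26, 421] [0.483, -0.4263]
top [423.2, 199.0] [13, 12, 119] [0.6993, -0.4062]
top [402.1, 224.3] [13, 14, 120] [0.6207, -0.3416]
top [426.5, 252.9] [16, 12, 163] [0.5353, -0.414]
top [432.3, 269.5] [14, 14, 123] [0.486, -0.4309]
[ 0.5584 -0.1554  0.1593]
```

View pics/v7.png

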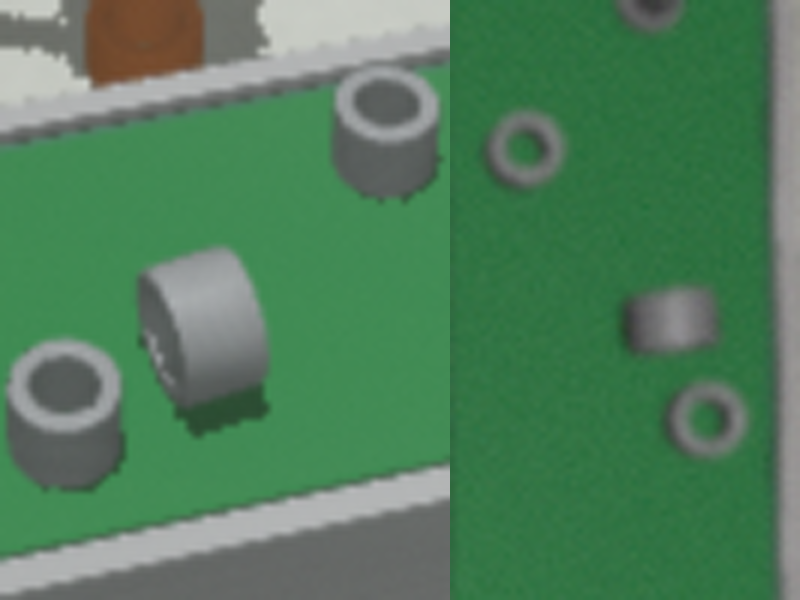

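The large sleeve lies on its side with its axis along world x. The top blob at (426,253) and the side blob at (343,384) give a centre near (0.533,-0.414,0.067). The other pieces stand where they were. I'll grip it across y, lift it, tilt the tool about 60° and let it settle upright.

Run:
```python
from h import *
print(plane('side',343.4,384.0,.067),plane('top',426.5,252.9,.067))
```

```text
[ 0.53183803 -0.41075791  0.067     ] [ 0.53451515 -0.4123133   0.067     ]
```

Request:
{"name": "apply_moves", "arguments": {"plan": "-0.07 0.6 0 0 0 0; -0.07 0.75 0 0 0 0; -0.07 0.75 0 0 0 0; -0.07 0.75 0 0 0 0; -0.07 0.75 0 0 0 0; -0.07 0.75 0 0 0 0; -0.07 0.6 0 0 0 0; 0 0.2 0 0 0 0; 0 0 0 0 0 0; 0 0 0 0 0 0", "gripper": 0.4}}

```text
time_s: 16.62
position: [0.5326, -0.4117, 0.1583]
tcp_rot: [[1.0, -0.002, -0.001], [-0.002, -1.0, 0.002], [-0.001, -0.002, -1.0]]
force: [0.1, 1.1, 0.3]
opening: 0.699
grasp_force: 0.0
```

Down 0.107 to z ≈ 0.051.

Request:
{"name": "apply_moves", "arguments": {"plan": "0 0 0.4 0 0 0; 0 0 0.5 0 0 0; 0 0 0.5 0 0 0; 0 0 0.4 0 0 0; 0 0 0.2 0 0 0; 0 0 0.13 0 0 0; 0 0 0 0 0 0; 0 0 0 0 0 0"}}

```text
time_s: 17.28
position: [0.5341, -0.411, 0.0531]
tcp_rot: [[1.0, 0.001, 0.001], [0.001, -1.0, -0.001], [0.001, 0.001, -1.0]]
force: [-0.4, -0.6, 0.5]
opening: 0.699
grasp_force: 0.0
```

Request:
{"name": "apply_moves", "arguments": {"plan": "0 0 0 0 0 0; 0 0 0 0 0 0; 0 0 0 0 0 0; 0 0 0 0 0 0; 0 0 0 0 0 0; 0 0 0 0 0 0", "gripper": -1}}

```text
time_s: 17.78
position: [0.5339, -0.4117, 0.0536]
tcp_rot: [[1.0, -0.0, 0.001], [-0.0, -1.0, -0.001], [0.001, 0.001, -1.0]]
force: [-0.4, 1.2, 5.2]
opening: 0.511
grasp_force: 29.3
```

Request:
{"name": "apply_moves", "arguments": {"plan": "0 0 -0.3 0 0 0; 0 0 -0.6 0 0 0; 0 0 -0.6 0 0 0; 0 0 -0.5 0 0 0; 0.6 0 0 0 0.018 0; 0.2 0 0 0 0.0185 0; 0 0 0 0 0.0185 0; 0 0 0 0 0.0185 0; 0 0 0 0 0.0185 0; 0 0 0 0 0.0185 0"}}

```text
time_s: 18.62
position: [0.5736, -0.4086, 0.1526]
tcp_rot: [[0.81, 0.007, 0.586], [0.001, -1.0, 0.01], [0.586, -0.007, -0.81]]
force: [0.2, 1.8, -1.9]
opening: 0.512
grasp_force: 29.3
```

Request:
{"name": "apply_moves", "arguments": {"plan": "0 0 0 0 0.0185 0; 0 0 0 0 0.0185 0; 0 0 0 0 0.0185 0; 0 0 0 0 0 0; 0 0 0 0 0 0; 0 0 0 0 0 0"}}

```text
time_s: 19.12
position: [0.5755, -0.4054, 0.1512]
tcp_rot: [[0.639, 0.018, 0.769], [-0.003, -1.0, 0.025], [0.77, -0.019, -0.638]]
force: [0.8, 0.0, -0.9]
opening: 0.51
grasp_force: 29.3
```

Request:
{"name": "apply_moves", "arguments": {"plan": "0 0 0 0 0.014 0; 0 0 0 0 0.014 0; 0 0 0 0 0 0; 0 0 0 0 0 0; 0 0 0 0 0 0"}}

```text
time_s: 19.53
position: [0.5762, -0.4052, 0.152]
tcp_rot: [[0.493, 0.019, 0.87], [-0.006, -1.0, 0.025], [0.87, -0.017, -0.493]]
force: [-0.3, 0.1, -1.5]
opening: 0.518
grasp_force: 29.3
```

Run:
```python
from h import *
snap('side','s8');print(bot.read_state()['joint_positions'].round(1))
cv2.imwrite('pics/v8.png',cv2.resize(cv2.imread('pics/s8.png')[290:430,270:430],(640,560)))
print((np.array(proj('side',[.5755,-.4054,.1512]))-[270,290])*4)
```

```text
[-65.5  43.8 106.1  93.3  53.4 -53.8]
[385.82846952 222.59221257]
```

View pics/v8.png

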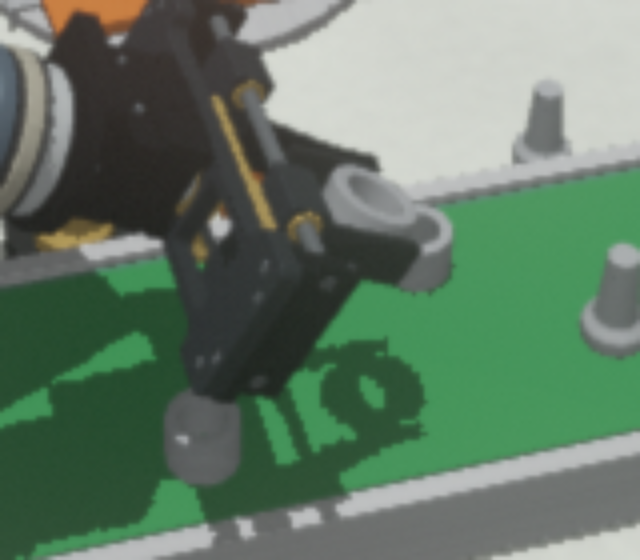

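The sleeve is held with its axis leaning about 30° toward +x, opening at side (363,339). I'll shift +x clear of the neighbouring small sleeve, then lower until the edge touches the belt.

Request:
{"name": "apply_moves", "arguments": {"plan": "0.2 0.12 0.35 0 0 0; 0.2 0.12 0.35 0 0 0; 0 0 0 0 0 0; -0.3 0 0.17 0 0 0; -0.35 0 0.2 0 0 0; -0.35 0 0.2 0 0 0; -0.25 0 0.14 0 0 0; -0.1 0 0.06 0 0 0; 0 0 0 0 0 0; 0 0 0 0 0 0"}}

```text
time_s: 20.42
position: [0.6166, -0.4149, 0.0744]
tcp_rot: [[0.492, 0.018, 0.871], [-0.007, -1.0, 0.025], [0.871, -0.018, -0.491]]
force: [0.2, 0.2, -1.9]
opening: 0.511
grasp_force: 29.3
```

Request:
{"name": "apply_moves", "arguments": {"plan": "-0.08 0 0.045 0 0 0; -0.07 0 0.04 0 0 0; -0.05 0 0.03 0 0 0; -0.03 0 0.015 0 0 0; 0 0 0 0 0 0; 0 0 0 0 0 0"}}

```text
time_s: 20.92
position: [0.6167, -0.4153, 0.0628]
tcp_rot: [[0.488, 0.017, 0.873], [-0.007, -1.0, 0.024], [0.873, -0.018, -0.487]]
force: [-2.9, 0.1, 5.5]
opening: 0.512
grasp_force: 29.4
```

Request:
{"name": "apply_moves", "arguments": {"plan": "0 0 0 0 0 0; 0 0 0 0 0 0; 0 0 0 0 0 0; 0 0 0 0 0 0; 0 0 0 0 0 0; 0 0 -0.15 0 0 0; 0 0 -0.3 0 0 0; 0 0 -0.4 0 0 0; 0.1 0 -0.5 0 0 0; 0.4 0 -0.4 0 0 0", "gripper": 0.24}}

```text
time_s: 21.75
position: [0.549, -0.4163, 0.1234]
tcp_rot: [[0.496, 0.015, 0.868], [-0.013, -1.0, 0.025], [0.868, -0.024, -0.495]]
force: [-0.3, -0.0, 1.1]
opening: 0.619
grasp_force: 0.0
```

Request:
{"name": "apply_moves", "arguments": {"plan": "0.5 -0.6 -0.2 0 -0.018 0; 0.4 -0.6 0 0 -0.018 0; 0 -0.6 0 0 -0.018 0; 0 -0.6 0 0 -0.018 0; 0 -0.6 0 0 -0.018 0; 0 -0.5 0 0 -0.018 0; 0 0 0 0 -0.018 0; 0 0 0 0 -0.018 0; 0 0 0 0 -0.018 0; 0 0 0 0 0 0"}}

```text
time_s: 22.58
position: [0.5668, -0.277, 0.1667]
tcp_rot: [[0.967, 0.039, 0.251], [0.028, -0.998, 0.049], [0.253, -0.041, -0.967]]
force: [0.9, -0.6, 0.5]
opening: 0.622
grasp_force: 0.0
```

Run:
```python
from h import *
belt('side');belt('top');print(bot.read_state()['tcp_rot'].round(3))
```

```text
side [373.8, 352.0] [19, 21, 333] [0.6169, -0.3394]
side [346.2, 350.2] [29, 9, 95] [0.5639, -0.3207]
side [423.9, 366.3] [18, 30, 350] [0.7, -0.4004]
side [373.8, 382.4] [24, 28, 549] [0.5912, -0.4148]
side [320.3, 398.3] [20, 26, 420] [0.483, -0.4261]
top [423.1, 199.1] [13, 12, 119] [0.699, -0.406]
top [416.6, 235.3] [44, 43, 750] [0.5881, -0.385]
[[ 0.967  0.039  0.251]
 [ 0.025 -0.998  0.056]
 [ 0.253 -0.048 -0.966]]
```

```bash
cat >> h.py <<'E'
from scipy.spatial.transform import Rotation as Ro
def need(P=None,yaw=0):
    s=bot.read_state();R=np.array(s['tcp_rot']);c,q=np.cos(np.radians(yaw)),np.sin(np.radians(yaw))
    T=np.array([[c,q,0],[q,-c,0],[0,0,-1]])
    print('turn',(Ro.from_matrix(R.T@T).as_rotvec(degrees=True)/360).round(4))
    if P is not None: print('shift in target frame',(T.T@(np.array(P)-s['position'])/.05).round(3),'now',(R.T@(np.array(P)-s['position'])/.05).round(3))
E
python3 - <<'E'
from h import *
need([.592,-.4155,.13])
E
```

```text
turn [-0.0083 -0.0406  0.0052]
shift in target frame [0.561 2.815 0.688] now [0.297 2.864 0.649]
```

Request:
{"name": "apply_moves", "arguments": {"plan": "0 0 0 -0.0028 -0.0135 0.0017; 0 0 0 -0.0028 -0.0135 0.0017; 0 0 0 -0.0028 -0.0135 0.0017; 0.14 0.6 0.1 0 0 0; 0.14 0.7 0.2 0 0 0; 0.14 0.7 0.2 0 0 0; 0.14 0.7 0.18 0 0 0; 0 0.11 0 0 0 0; 0 0 0 0 0 0; 0 0 0 0 0 0"}}

```text
time_s: 23.52
position: [0.5895, -0.415, 0.1289]
tcp_rot: [[1.0, -0.003, -0.003], [-0.003, -1.0, 0.004], [-0.003, -0.004, -1.0]]
force: [-0.1, 0.6, 0.6]
opening: 0.622
grasp_force: 0.0
```

Run:
```python
from h import *
need([.592,-.4155,.054]);belt('side')
```

```text
turn [-0.0006  0.0005 -0.0005]
shift in target frame [0.049 0.01  1.498] now [0.054 0.015 1.498]
side [407.7, 352.2] [28, 27, 323] [0.6835, -0.3569]
side [423.9, 366.3] [18, 30, 348] [0.7001, -0.4003]
```

Request:
{"name": "apply_moves", "arguments": {"plan": "0.05 0.01 0.2 0 0 0; 0 0 0.4 0 0 0; 0 0 0.4 0 0 0; 0 0 0.3 0 0 0; 0 0 0.15 0 0 0; 0 0 0.05 0 0 0; 0 0 0 0 0 0; 0 0 0 0 0 0"}}

```text
time_s: 24.23
position: [0.5949, -0.4167, 0.0561]
tcp_rot: [[1.0, -0.001, -0.001], [-0.001, -1.0, -0.002], [-0.001, 0.002, -1.0]]
force: [0.6, -0.5, 0.8]
opening: 0.622
grasp_force: 0.0
```

Request:
{"name": "apply_moves", "arguments": {"plan": "0 0 0 0 0 0; 0 0 0 0 0 0; 0 0 0 0 0 0; 0 0 0 0 0 0; 0 0 0 0 0 0; 0 0 0 0 0 0", "gripper": -1}}

```text
time_s: 24.73
position: [0.5948, -0.417, 0.0565]
tcp_rot: [[1.0, -0.001, -0.0], [-0.001, -1.0, -0.003], [-0.0, 0.003, -1.0]]
force: [-0.3, 0.3, 5.9]
opening: 0.501
grasp_force: 30.0
```

Request:
{"name": "apply_moves", "arguments": {"plan": "0 0 -0.3 0 0 0; 0 0 -0.6 0 0 0; 0 0 -0.6 0 0 0; -0.15 -0.6 0 0 0 0; -0.15 -0.75 0 0 0 0; -0.15 -0.75 0 0 0 0; -0.15 -0.75 0 0 0 0; -0.15 -0.75 0 0 0 0; -0.15 -0.75 0 0 0 0; -0.15 -0.75 0 0 0 0"}}

```text
time_s: 25.57
position: [0.5411, -0.1595, 0.1304]
tcp_rot: [[1.0, -0.002, -0.002], [-0.002, -1.0, -0.001], [-0.002, 0.001, -1.0]]
force: [-0.2, 1.1, -1.6]
opening: 0.496
grasp_force: 30.0
```

Request:
{"name": "apply_moves", "arguments": {"plan": "-0.15 -0.75 0 0 0 0; -0.15 -0.75 0 0 0 0; -0.15 -0.75 0 0 0 0; -0.15 -0.75 0 0 0 0; -0.15 -0.75 0 0 0 0; -0.15 -0.6 0 0 0 0; -0.02 -0.36 0 0 0 0; 0 0 0 0 0 0; 0 0 0 0 0 0"}}

```text
time_s: 26.32
position: [0.4963, 0.075, 0.1302]
tcp_rot: [[1.0, 0.002, -0.001], [0.002, -1.0, -0.002], [-0.001, 0.002, -1.0]]
force: [0.6, 0.4, -1.1]
opening: 0.496
grasp_force: 30.0
```

Run:
```python
from h import *
need([.504,.0738,.08]);s=bot.read_state();print(s['opening'],s['force'])
snap('side','s9')
for r in(belt('side'),): pass
im=cv2.imread('pics/s9.png')
print([plane('side',*p,.071) for p in((280.2,244.5),)])
```

```text
turn [0.0003 0.0002 0.0002]
shift in target frame [0.154 0.025 1.004] now [0.155 0.023 1.003]
0.496015840497794 [ 0.58550933  0.41850417 -1.14380313]
side [373.8, 352.0] [19, 21, 332] [0.617, -0.3393]
side [423.8, 366.3] [18, 30, 346] [0.7, -0.4004]
side [320.3, 398.3] [20, 26, 417] [0.483, -0.4261]
[array([0.50034341, 0.07420173, 0.071     ])]
```

Request:
{"name": "apply_moves", "arguments": {"plan": "0.15 0.02 0.2 0 0 0; 0 0 0.3 0 0 0; 0 0 0.2 0 0 0; 0 0 0.1 0 0 0; 0 0 0.1 0 0 0; 0 0 0.05 0 0 0; 0 0 0 0 0 0; 0 0 0 0 0 0"}}

```text
time_s: 27.08
position: [0.504, 0.0731, 0.0824]
tcp_rot: [[1.0, -0.001, -0.002], [-0.001, -1.0, -0.001], [-0.002, 0.001, -1.0]]
force: [0.3, -0.3, -1.2]
opening: 0.497
grasp_force: 30.0
```

Request:
{"name": "apply_moves", "arguments": {"plan": "0 0 0.05 0 0 0; 0 0 0.05 0 0 0; 0 0 0.05 0 0 0; 0 0 0.05 0 0 0; 0 0 0.05 0 0 0; 0 0 0 0 0 0"}}

```text
time_s: 27.58
position: [0.5035, 0.0732, 0.0693]
tcp_rot: [[1.0, -0.001, -0.003], [-0.001, -1.0, -0.001], [-0.003, 0.001, -1.0]]
force: [-0.2, -0.5, -1.5]
opening: 0.494
grasp_force: 30.0
```

Request:
{"name": "apply_moves", "arguments": {"plan": "0 0 0.1 0 0 0; 0 0 0.1 0 0 0; 0 0 0.1 0 0 0; 0 0 0.1 0 0 0; 0 0 0.07 0 0 0; 0 0 0.03 0 0 0; 0 0 0.03 0 0 0; 0 0 0 0 0 0; 0 0 0 0 0 0"}}

```text
time_s: 28.33
position: [0.5036, 0.0731, 0.0435]
tcp_rot: [[1.0, -0.001, -0.002], [-0.001, -1.0, -0.001], [-0.002, 0.001, -1.0]]
force: [-0.6, 0.0, 0.6]
opening: 0.499
grasp_force: 30.0
```

Request:
{"name": "apply_moves", "arguments": {"plan": "0 0 0 0 0 0; 0 0 0 0 0 0; 0 0 0 0 0 0; 0 0 -0.2 0 0 0; 0 0 -0.5 0 0 0; 0 0 -0.7 0 0 0; 0 0 -0.4 0 0 0; -0.03 0.6 0 0 0 0; -0.03 0.75 0 0 0 0; -0.03 0.75 0 0 0 0", "gripper": 0.24}}

```text
time_s: 29.17
position: [0.4999, -0.0323, 0.1351]
tcp_rot: [[1.0, 0.002, 0.001], [0.002, -1.0, -0.002], [0.001, 0.002, -1.0]]
force: [1.0, 0.7, -0.1]
opening: 0.617
grasp_force: 0.0
```

Request:
{"name": "apply_moves", "arguments": {"plan": "-0.03 0.75 0 0 0 0; -0.03 0.75 0 0 0 0; -0.03 0.75 0 0 0 0; -0.03 0.75 0 0 0 0; -0.03 0.75 0 0 0 0; -0.03 0.75 0 0 0 0; -0.03 0.75 0 0 0 0; -0.03 0.75 0 0 0 0; -0.03 0.6 0 0 0 0; 0 0.5 0 0 0 0", "gripper": 0.1}}

```text
time_s: 30.0
position: [0.485, -0.3899, 0.1349]
tcp_rot: [[1.0, -0.003, -0.001], [-0.003, -1.0, -0.003], [-0.001, 0.003, -1.0]]
force: [0.5, -0.7, 0.6]
opening: 0.552
grasp_force: 0.0
```

Run:
```python
from h import *
need([.485,-.4275,.055]);belt('side');snap('side','s10');
o=np.hstack([cv2.resize(cv2.imread('pics/s10.png')[220:310,250:380],(650,450),interpolation=2)]);cv2.imwrite('pics/v10.png',o)
```

```text
turn [ 0.0005  0.0001 -0.0005]
shift in target frame [1.000e-03 7.530e-01 1.598e+00] now [0.004 0.748 1.601]
side [373.8, 352.1] [19, 21, 329] [0.6169, -0.3395]
side [423.9, 366.2] [18, 30, 349] [0.7001, -0.4002]
```

View pics/v10.png

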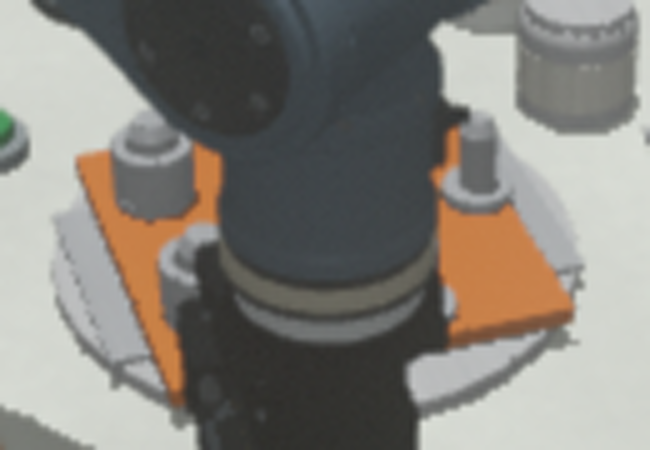

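Both large sleeves sit low on the thick shafts, at side (280,255) and (288,275). On to the small sleeve.

Request:
{"name": "apply_moves", "arguments": {"plan": "0 0.4 0 0 0 0; 0 0.3 0 0 0 0; 0 0 0.3 0 0 0; 0 0 0.4 0 0 0; 0 0 0.2 0 0 0; 0 0 0.1 0 0 0; 0 0 0 0 0 0; 0 0 0 0 0 0"}}

```text
time_s: 30.77
position: [0.4855, -0.4214, 0.0844]
tcp_rot: [[1.0, -0.001, -0.002], [-0.001, -1.0, -0.001], [-0.002, 0.001, -1.0]]
force: [0.2, -0.4, 0.6]
opening: 0.547
grasp_force: 0.0
```

Run:
```python
from h import *
need([.485,-.4275,.055]);s=bot.read_state();print(s['position'],s['force']);belt('side');belt('top')
im=cv2.imread('pics/s10.png');snap('side','s11')
```

```text
turn [ 0.0002  0.0003 -0.0001]
shift in target frame [-0.011  0.122  0.587] now [-0.01   0.121  0.587]
[ 0.48553877 -0.42141982  0.08436251] [ 0.22531745 -0.44915338  0.60971911]
side [373.8, 352.0] [19, 21, 330] [0.617, -0.3394]
side [423.9, 366.3] [18, 30, 348] [0.7001, -0.4003]
side [349.8, 376.2] [16, 36, 260] [0.5513, -0.3885]
top [423.2, 199.0] [13, 12, 118] [0.6992, -0.4061]
top [402.0, 224.4] [13, 14, 121] [0.6205, -0.3414]
top [415.7, 262.0] [33, 35, 422] [0.5076, -0.3815]
```

Request:
{"name": "apply_moves", "arguments": {"plan": "-0.01 0.12 0 0 0 0; 0 0 0.1 0 0 0; 0 0 0.1 0 0 0; 0 0 0.1 0 0 0; 0 0 0 0 0 0; 0 0 0 0 0 0"}}

```text
time_s: 31.42
position: [0.4843, -0.4273, 0.0682]
tcp_rot: [[1.0, -0.001, -0.003], [-0.001, -1.0, 0.0], [-0.003, -0.0, -1.0]]
force: [0.3, -0.0, -0.1]
opening: 0.549
grasp_force: 0.0
```

Request:
{"name": "apply_moves", "arguments": {"plan": "0.01 0 0.1 0 0 0; 0 0 0.1 0 0 0; 0 0 0.07 0 0 0; 0 0 0 0 0 0; 0 0 0 0 0 0"}}

```text
time_s: 31.83
position: [0.485, -0.4276, 0.055]
tcp_rot: [[1.0, -0.001, -0.002], [-0.001, -1.0, -0.001], [-0.002, 0.001, -1.0]]
force: [0.2, -0.1, -0.5]
opening: 0.55
grasp_force: 0.0
```

Request:
{"name": "apply_moves", "arguments": {"plan": "0 0 0 0 0 0; 0 0 0 0 0 0; 0 0 0 0 0 0; 0 0 0 0 0 0; 0 0 0 0 0 0; 0 0 0 0 0 0", "gripper": -1}}

```text
time_s: 32.33
position: [0.4854, -0.428, 0.0558]
tcp_rot: [[1.0, -0.001, -0.001], [-0.001, -1.0, -0.002], [-0.001, 0.002, -1.0]]
force: [-0.0, -0.6, 1.0]
opening: 0.41
grasp_force: 30.0
```

Request:
{"name": "apply_moves", "arguments": {"plan": "0 0 -0.3 0 0 0; 0 0 -0.6 0 0 0; 0 0 -0.6 0 0 0; 0.25 -0.6 0 0 0 0; 0.25 -0.74 0 0 0 0; 0.25 -0.74 0 0 0 0; 0.25 -0.74 0 0 0 0; 0.25 -0.74 0 0 0 0; 0.25 -0.74 0 0 0 0; 0.25 -0.74 0 0 0 0"}}

```text
time_s: 33.17
position: [0.5732, -0.1739, 0.1299]
tcp_rot: [[1.0, -0.002, -0.002], [-0.002, -1.0, -0.001], [-0.002, 0.001, -1.0]]
force: [1.6, -1.0, -1.4]
opening: 0.414
grasp_force: 30.0
```

Request:
{"name": "apply_moves", "arguments": {"plan": "0.25 -0.74 0 0 0 0; 0.25 -0.74 0 0 0 0; 0.25 -0.6 0 0 0 0; 0 -0.28 0 0 0 0; 0 0 0 0 0 0; 0 0 0 0 0 0; 0 0 0 0 0 0"}}

```text
time_s: 33.75
position: [0.6103, -0.0591, 0.1296]
tcp_rot: [[1.0, -0.002, -0.002], [-0.002, -1.0, -0.002], [-0.002, 0.002, -1.0]]
force: [0.6, -0.2, -0.4]
opening: 0.411
grasp_force: 30.0
```

Run:
```python
from h import *
need([.611,-.058,.08]);s=bot.read_state();print(s['opening'],s['force']);belt('side')
snap('side','s12')
```

```text
turn [ 0.0003  0.0004 -0.0003]
shift in target frame [ 0.013 -0.021  0.993] now [ 0.015 -0.023  0.993]
0.41103308010434325 [ 0.56979649 -0.24158973 -0.38930688]
side [373.8, 352.0] [19, 21, 331] [0.617, -0.3394]
side [423.8, 366.3] [18, 30, 347] [0.7, -0.4004]
```

Request:
{"name": "apply_moves", "arguments": {"plan": "0.01 -0.02 0.2 0 0 0; 0 0 0.3 0 0 0; 0 0 0.2 0 0 0; 0 0 0.1 0 0 0; 0 0 0.1 0 0 0; 0 0 0.05 0 0 0; 0 0 0.05 0 0 0; 0 0 0.05 0 0 0; 0 0 0 0 0 0; 0 0 0 0 0 0"}}

```text
time_s: 34.68
position: [0.6114, -0.0569, 0.0775]
tcp_rot: [[1.0, -0.001, -0.001], [-0.001, -1.0, -0.001], [-0.001, 0.001, -1.0]]
force: [-0.3, -0.5, -0.6]
opening: 0.411
grasp_force: 30.0
```

Request:
{"name": "apply_moves", "arguments": {"plan": "0 0 0.05 0 0 0; 0 0 0.05 0 0 0; 0 0 0.05 0 0 0; 0 0 0.05 0 0 0; 0 0 0.05 0 0 0; 0 0 0 0 0 0; 0 0 0 0 0 0"}}

```text
time_s: 35.27
position: [0.6111, -0.057, 0.0645]
tcp_rot: [[1.0, -0.001, -0.002], [-0.001, -1.0, -0.001], [-0.002, 0.001, -1.0]]
force: [0.5, 0.2, -0.5]
opening: 0.411
grasp_force: 30.0
```

Request:
{"name": "apply_moves", "arguments": {"plan": "0 0 0.1 0 0 0; 0 0 0.1 0 0 0; 0 0 0.1 0 0 0; 0 0 0.07 0 0 0; 0 0 0.04 0 0 0; 0 0 0.03 0 0 0; 0 0 0.02 0 0 0; 0 0 0 0 0 0; 0 0 0 0 0 0"}}

```text
time_s: 36.02
position: [0.611, -0.057, 0.0427]
tcp_rot: [[1.0, -0.001, -0.002], [-0.001, -1.0, -0.001], [-0.002, 0.001, -1.0]]
force: [-2.3, -0.3, 6.0]
opening: 0.408
grasp_force: 30.0
```

Request:
{"name": "apply_moves", "arguments": {"plan": "0 0 0 0 0 0; 0 0 0 0 0 0; 0 0 0 0 0 0; 0 0 -0.2 0 0 0; 0 0 -0.5 0 0 0; 0 0 -0.7 0 0 0; 0 0 -0.4 0 0 0; 0.02 0.6 0 0 0 0; 0.02 0.75 0 0 0 0; 0.02 0.75 0 0 0 0", "gripper": 0.1}}

```text
time_s: 36.85
position: [0.6148, -0.1622, 0.1336]
tcp_rot: [[1.0, 0.001, 0.0], [0.001, -1.0, -0.002], [0.0, 0.002, -1.0]]
force: [-0.5, 0.1, 0.0]
opening: 0.549
grasp_force: 0.0
```

Request:
{"name": "apply_moves", "arguments": {"plan": "0.02 0.75 0 0 0 0; 0.02 0.75 0 0 0 0; 0.02 0.75 0 0 0 0; 0.02 0.75 0 0 0 0; 0.02 0.5 0 0 0 0; 0 0 0 0 0 0; 0 0 0 0 0 0"}}

```text
time_s: 37.43
position: [0.6186, -0.3388, 0.1324]
tcp_rot: [[1.0, -0.004, -0.001], [-0.004, -1.0, -0.001], [-0.001, 0.001, -1.0]]
force: [-0.1, -0.1, 1.0]
opening: 0.552
grasp_force: 0.0
```

Run:
```python
from h import *
need([.6185,-.3405,.055]);belt('side');belt('top')
```

```text
turn [ 0.0002  0.0002 -0.0007]
shift in target frame [-0.003  0.035  1.548] now [-1.000e-03  3.300e-02  1.548e+00]
side [373.8, 352.2] [23, 22, 354] [0.6169, -0.3397]
side [423.8, 366.3] [18, 30, 347] [0.7, -0.4004]
top [418.2, 187.1] [40, 27, 467] [0.7358, -0.3914]
```

Request:
{"name": "apply_moves", "arguments": {"plan": "0 0.03 0.2 0 0 0; 0 0 0.4 0 0 0; 0 0 0.4 0 0 0; 0 0 0.2 0 0 0; 0 0 0.15 0 0 0; 0 0 0.1 0 0 0; 0 0 0.08 0 0 0; 0 0 0 0 0 0; 0 0 0 0 0 0"}}

```text
time_s: 38.28
position: [0.6193, -0.3387, 0.0562]
tcp_rot: [[1.0, -0.001, -0.001], [-0.001, -1.0, -0.002], [-0.001, 0.002, -1.0]]
force: [-0.6, -0.4, -0.2]
opening: 0.553
grasp_force: 0.0
```

Request:
{"name": "apply_moves", "arguments": {"plan": "0 0 0 0 0 0; 0 0 0 0 0 0; 0 0 0 0 0 0; 0 0 0 0 0 0; 0 0 0 0 0 0; 0 0 0 0 0 0", "gripper": -1}}

```text
time_s: 38.78
position: [0.6192, -0.339, 0.0565]
tcp_rot: [[1.0, -0.001, -0.001], [-0.001, -1.0, -0.002], [-0.001, 0.002, -1.0]]
force: [0.1, -0.2, 3.6]
opening: 0.41
grasp_force: 30.0
```

Request:
{"name": "apply_moves", "arguments": {"plan": "0 0 -0.3 0 0 0; 0 0 -0.6 0 0 0; 0 0 -0.6 0 0 0; 0.1 -0.6 0 0 0 0; 0.1 -0.74 0 0 0 0; 0.1 -0.74 0 0 0 0; 0.1 -0.74 0 0 0 0; 0.1 -0.74 0 0 0 0; 0.1 -0.74 0 0 0 0; 0.1 -0.74 0 0 0 0"}}

```text
time_s: 39.62
position: [0.6537, -0.0845, 0.1297]
tcp_rot: [[1.0, -0.002, -0.003], [-0.002, -1.0, -0.001], [-0.003, 0.001, -1.0]]
force: [0.3, -0.1, -1.1]
opening: 0.406
grasp_force: 30.0
```

Request:
{"name": "apply_moves", "arguments": {"plan": "0.1 -0.74 0 0 0 0; 0.1 -0.74 0 0 0 0; 0.06 -0.6 0 0 0 0; 0 -0.28 0 0 0 0; 0 0 0 0 0 0; 0 0 0 0 0 0; 0 0 0 0 0 0"}}

```text
time_s: 40.2
position: [0.6673, 0.0299, 0.1298]
tcp_rot: [[1.0, -0.002, -0.002], [-0.002, -1.0, -0.002], [-0.002, 0.002, -1.0]]
force: [-0.3, 0.1, -0.9]
opening: 0.409
grasp_force: 30.0
```

Run:
```python
from h import *
need([.667,.0313,.08]);s=bot.read_state();print(s['opening'],s['force']);belt('side');belt('top')
```

```text
turn [ 0.0003  0.0004 -0.0004]
shift in target frame [-0.005 -0.027  0.996] now [-0.003 -0.03   0.996]
0.4091403286334366 [-0.31123818  0.07627447 -0.90781111]
side [423.8, 366.3] [18, 30, 347] [0.7, -0.4003]
top [423.0, 199.0] [13, 12, 120] [0.6991, -0.4058]
```

Request:
{"name": "apply_moves", "arguments": {"plan": "0 -0.03 0.2 0 0 0; 0 0 0.3 0 0 0; 0 0 0.2 0 0 0; 0 0 0.1 0 0 0; 0 0 0.1 0 0 0; 0 0 0.05 0 0 0; 0 0 0.05 0 0 0; 0 0 0.05 0 0 0; 0 0 0 0 0 0; 0 0 0 0 0 0"}}

```text
time_s: 41.13
position: [0.6676, 0.033, 0.0779]
tcp_rot: [[1.0, -0.001, -0.001], [-0.001, -1.0, -0.001], [-0.001, 0.001, -1.0]]
force: [0.6, 0.9, -1.0]
opening: 0.403
grasp_force: 30.0
```

Request:
{"name": "apply_moves", "arguments": {"plan": "0 0 0.05 0 0 0; 0 0 0.05 0 0 0; 0 0 0.05 0 0 0; 0 0 0.05 0 0 0; 0 0 0.05 0 0 0; 0 0 0 0 0 0; 0 0 0 0 0 0"}}

```text
time_s: 41.72
position: [0.6674, 0.0328, 0.0647]
tcp_rot: [[1.0, -0.001, -0.002], [-0.001, -1.0, -0.002], [-0.002, 0.002, -1.0]]
force: [0.2, -1.5, -1.4]
opening: 0.408
grasp_force: 30.0
```

Request:
{"name": "apply_moves", "arguments": {"plan": "0 0.02 0.1 0 0 0; 0 0 0.1 0 0 0; 0 0 0.1 0 0 0; 0 0 0.06 0 0 0; 0 0 0.04 0 0 0; 0 0 0.03 0 0 0; 0 0 0.01 0 0 0; 0 0 0 0 0 0; 0 0 0 0 0 0"}}

```text
time_s: 42.47
position: [0.667, 0.0321, 0.0435]
tcp_rot: [[1.0, -0.001, -0.002], [-0.001, -1.0, -0.001], [-0.002, 0.001, -1.0]]
force: [-2.5, -0.7, 3.3]
opening: 0.409
grasp_force: 30.0
```

All four sleeves are seated. I'll release, climb and turn the wrist toward the ball handle.

Request:
{"name": "apply_moves", "arguments": {"plan": "0 0 0 0 0 0; 0 0 0 0 0 0; 0 0 0 0 0 0; 0 0 -0.2 0 0 0; 0 0 -0.6 0 0 0; 0 0 -0.7 0 0 -0.018; 0 0 -0.7 0 0 -0.019; 0 0 -0.7 0 0 -0.019; 0 0 -0.7 0 0 -0.019; 0 0 -0.7 0 0 -0.019", "gripper": 0.1}}

```text
time_s: 43.3
position: [0.6676, 0.0322, 0.2607]
tcp_rot: [[0.828, 0.561, -0.001], [0.561, -0.828, -0.002], [-0.001, 0.001, -1.0]]
force: [1.3, -0.8, 0.2]
opening: 0.55
grasp_force: 0.0
```

Request:
{"name": "apply_moves", "arguments": {"plan": "0 0 -0.3 0 0 -0.019; 0 0 -0.2 0 0 -0.019; 0 0 0 0 0 -0.019; 0 0 0 0 0 -0.019; 0 0 0 0 0 -0.019; 0 0 0 0 0 -0.019; 0 0 0 0 0 -0.019; 0 0 0 0 0 -0.019; 0 0 0 0 0 -0.019; 0 0 0 0 0 -0.019"}}

```text
time_s: 44.13
position: [0.6677, 0.0322, 0.2839]
tcp_rot: [[-0.217, 0.976, -0.001], [0.976, 0.217, -0.001], [-0.001, -0.001, -1.0]]
force: [0.2, -0.9, -0.2]
opening: 0.547
grasp_force: 0.0
```

```bash
cat > cam.py <<'E'
from h import *
def tri(a,b):
    p,d=ray('top',*a);q,e=ray('side',*b)
    s=np.linalg.lstsq(np.c_[d,-e],q-p,rcond=None)[0]; X=p+s[0]*d;Y=q+s[1]*e; return ((X+Y)/2).round(4),np.linalg.norm(X-Y).round(4)
E
python3 - <<'E'
from cam import *
need([.464,.413,.28],yaw=123.4)
# post axis from side0: grey rod edges, rows z-low
im=cv2.imread('pics/side0.png'); g=cv2.cvtColor(im,cv2.COLOR_BGR2GRAY).astype(int)
for r in(188,194,200,206):
    row=g[r,255:290]; d=np.where(row<150)[0]+255; print(r,d.min(),d.max(),(d.min()+d.max())/2)
# base disc silhouettes
for r in(212,214,216,218,220):
    row=g[r,245:300]; d=np.where(row<110)[0]+245; print('disc',r,d.min(),d.max())
t=cv2.cvtColor(cv2.imread('pics/top0.png'),cv2.COLOR_BGR2GRAY).astype(int)
for r in(252,255,258,261,264,267,270,272,274):
    d=np.where(t[r,160:205]<105)[0]+160; print('top',r,(d.min(),d.max()) if len(d) else None)
E
```

```text
turn [-0.0002  0.0002 -0.058 ]
shift in target frame [8.601 0.791 0.077] now [ 8.318 -2.329  0.069]
188 265 273 269.0
194 266 274 270.0
200 266 274 270.0
206 255 278 266.5
disc 212 257 286
disc 214 256 286
disc 216 256 286
disc 218 256 286
disc 220 257 285
top 252 (np.int64(160), np.int64(197))
top 255 (np.int64(160), np.int64(197))
top 258 (np.int64(160), np.int64(197))
top 261 (np.int64(160), np.int64(196))
top 264 (np.int64(160), np.int64(195))
top 267 (np.int64(160), np.int64(193))
top 270 (np.int64(160), np.int64(189))
top 272 (np.int64(178), np.int64(185))
top 274 None
```

Run:
```python
from cam import *
for z in(.006,.012,.018): print(z,plane('top',181.5,256.4,z).round(4),plane('side',271,217,z).round(4))
b,_=tri((135.6,269.7),(245.8,154)); print(b)
im=cv2.imread('pics/side0.png');m=im[135:175,232:256].max(2);print(m[8:26:2])
for z in (.17,.18,.19): print(plane('top',135.6,269.7,z))
```

```text
0.006 [0.5186 0.3281 0.006 ] [0.5146 0.3238 0.006 ]
0.012 [0.518  0.3267 0.012 ] [0.5132 0.314  0.012 ]
0.018 [0.5175 0.3254 0.018 ] [0.5119 0.3041 0.018 ]
[0.4641 0.4129 0.1822]
[[102 103 103 104 104 105 106 105 100  64  58  60  59  59  59  71  76  77
   77  77  77  78  79  79]
 [110 111 111 111 111 110 111 110 106  65  58  60  60  58  60  69  76  76
   78  78  76  77  79  78]
 [111 110 109 108 108 107 107 107 103  73  60  60  60  59  60  69  77  78
   77  78  78  79  78  78]
 [ 76  77  77  78  77  77  77  78  77  63  60  60  60  56  58  62  82  99
  107 108 112 125 131 149]
 [108 111 125 131 150 152 155 174 179 190 111  55  51  60  53  48  73 148
  203 208 208 209 210 210]
 [209 209 209 210 210 209 209 209 207 177  87  47  47  49  49  75 128 139
  172 202 205 203 185 161]
 [209 208 209 209 209 209 209 209 208 199 108  45  43  43  50  83 113 130
  143 154 157 121 103 111]
 [207 207 207 208 208 207 207 208 208 207 198 148 103  81  82 102 146 194
  177 143 136 104  85  85]
 [207 207 207 207 207 207 207 207 207 208 208 207 207 204 204 207 208 208
  209 208 205 178 107  89]]
[0.465463   0.41660666 0.17      ]
[0.46483954 0.41358104 0.18      ]
[0.46421608 0.41055543 0.19      ]
```

Request:
{"name": "apply_moves", "arguments": {"plan": "0 0 0 0 0 -0.019; 0 0 0 0 0 -0.019; 0 0 0 0 0 -0.019; 0.6 0.06 0 0 0 0; 0.7 0.06 0 0 0 0; 0.7 0.06 0 0 0 0; 0.7 0.06 0 0 0 0; 0.7 0.06 0 0 0 0; 0.7 0.06 0 0 0 0; 0.7 0.06 0 0 0 0"}}

```text
time_s: 44.97
position: [0.5549, 0.2469, 0.2839]
tcp_rot: [[-0.54, 0.842, -0.0], [0.842, 0.54, -0.001], [-0.001, -0.001, -1.0]]
force: [1.3, 0.9, -0.1]
opening: 0.55
grasp_force: 0.0
```

Run:
```python
from cam import *
print(tri((135.6,269.7),(244.7,153.4)))
need([.465,.415,.26],yaw=122.5)
```

```text
(array([0.4624, 0.4122, 0.1849]), np.float64(0.0043))
turn [-0.0001  0.0001  0.0005]
shift in target frame [3.802 0.29  0.477] now [3.802 0.302 0.474]
```

Request:
{"name": "apply_moves", "arguments": {"plan": "0.6 0.05 0.1 0 0 0; 0.7 0.05 0.1 0 0 0; 0.7 0.05 0.1 0 0 0; 0.7 0.05 0.1 0 0 0; 0.7 0.05 0.05 0 0 0; 0.4 0.05 0 0 0 0; 0 0 0 0 0 0; 0 0 0 0 0 0"}}

```text
time_s: 45.63
position: [0.4652, 0.4145, 0.261]
tcp_rot: [[-0.542, 0.84, -0.001], [0.84, 0.542, -0.001], [-0.001, -0.001, -1.0]]
force: [0.4, 0.2, 0.0]
opening: 0.557
grasp_force: 0.0
```

Run:
```python
from cam import *
s=bot.read_state();print(s['position'].round(4));need([.464,.414,.166],yaw=122.5)
snap('side','s13')
cv2.imwrite('pics/v13.png',cv2.resize(cv2.imread('pics/s13.png')[80:230,190:310],(480,600)))
```

```text
[0.4652 0.4145 0.261 ]
turn [-0.0002  0.0001  0.0009]
shift in target frame [ 0.005 -0.025  1.9  ] now [ 0.007 -0.023  1.9  ]
```

View pics/v13.png

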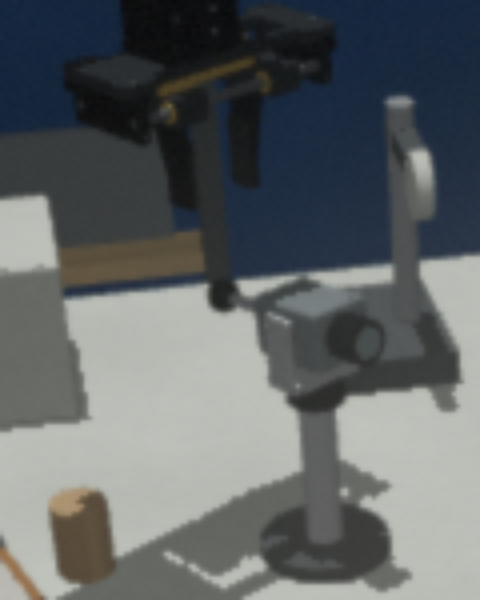

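The fingers straddle the ball from above, with their tip midpoint at side (244,129) and the ball at (245,154).

Run:
```python
from cam import *
print(proj('side',[.4652,.4145,.261]),proj('side',[.4652,.4145,.184]),proj('side',[.470,.4145,.184]))
```

```text
(np.float64(244.0984754476201), np.float64(128.8697401393076)) (np.float64(246.283137761312), np.float64(153.18473889152676)) (np.float64(247.8791573775901), np.float64(153.0132975029096))
```

Request:
{"name": "apply_moves", "arguments": {"plan": "0 -0.02 0.3 0 0 0; 0 0 0.4 0 0 0; 0 0 0.4 0 0 0; 0 0 0.4 0 0 0; 0 0 0.2 0 0 0; 0 0 0.15 0 0 0; 0 0 0 0 0 0; 0 0 0 0 0 0"}}

```text
time_s: 46.35
position: [0.4655, 0.4126, 0.1684]
tcp_rot: [[-0.539, 0.842, -0.001], [0.842, 0.539, -0.001], [-0.0, -0.001, -1.0]]
force: [0.1, 0.0, 1.0]
opening: 0.553
grasp_force: 0.0
```

Request:
{"name": "apply_moves", "arguments": {"plan": "0 0 0.06 0 0 0; 0 0 0.05 0 0 0; 0 0 0 0 0 0; 0 0 0 0 0 0"}}

```text
time_s: 46.68
position: [0.4648, 0.413, 0.1628]
tcp_rot: [[-0.54, 0.842, -0.001], [0.842, 0.54, -0.001], [-0.0, -0.002, -1.0]]
force: [-0.8, -0.2, -0.3]
opening: 0.553
grasp_force: 0.0
```

Request:
{"name": "apply_moves", "arguments": {"plan": "0 0 0 0 0 0; 0 0 0 0 0 0; 0 0 0 0 0 0; 0 0 0 0 0 0; 0 0 0 0 0 0; 0 0 0 0 0 0; 0 0 0 0 0 0; 0 0 0 0 0 0", "gripper": -1}}

```text
time_s: 47.35
position: [0.465, 0.4131, 0.1625]
tcp_rot: [[-0.54, 0.842, -0.001], [0.842, 0.54, -0.001], [-0.0, -0.001, -1.0]]
force: [1.0, 1.0, -0.2]
opening: 0.277
grasp_force: 30.0
```

Request:
{"name": "apply_moves", "arguments": {"plan": "-0.01 0.18 0 0 0 0.0146; -0.01 0.18 0 0 0 0.0146; -0.01 0.18 0 0 0 0.0146; -0.01 0.18 0 0 0 0.0146; 0 0 0 0 0 0; 0 0 0 0 0 0; 0 0 0 0 0 0"}}

```text
time_s: 47.93
position: [0.4986, 0.4264, 0.1625]
tcp_rot: [[-0.204, 0.979, 0.0], [0.979, 0.204, -0.0], [-0.0, -0.0, -1.0]]
force: [2.1, 1.5, -0.7]
opening: 0.276
grasp_force: 30.0
```

Request:
{"name": "apply_moves", "arguments": {"plan": "0.01 0 -0.19 0 0 0; -0.01 0 -0.2 0 0 0; -0.03 0 -0.19 0 0 0; -0.05 0 -0.19 0 0 0; -0.07 0 -0.18 0 0 0; -0.08 0 -0.17 0 0 0; 0 0 0 0 0 0; 0 0 0 0 0 0; 0 0 0 0 0 0"}}

```text
time_s: 48.68
position: [0.5001, 0.4145, 0.2192]
tcp_rot: [[-0.202, 0.979, -0.002], [0.979, 0.202, -0.002], [-0.001, -0.002, -1.0]]
force: [-1.6, -0.9, 1.8]
opening: 0.28
grasp_force: 30.0
```

Run:
```python
from cam import *
s=bot.read_state();print(s['position'].round(4),s['force'].round(1),s['opening'])
snap('side','s14');snap('top','t14')
```

```text
[0.5001 0.4145 0.2192] [-1.6 -0.9  1.8] 0.2797253279391588
```

Request:
{"name": "apply_moves", "arguments": {"plan": "0 0 0 0 0 0; 0 0 0 0 0 0; 0 0 0 0 0 0; 0 0 -0.2 0 0 0; 0 0 -0.4 0 0 0; 0 0 -0.6 0 0 0; 0 0 -0.7 0 0 0; 0.3 0.3 0 0 0 0; 0 -0.6 0 0 0 0; 0 -0.7 0 0 0 0", "gripper": 0.0}}

```text
time_s: 49.62
position: [0.4513, 0.4206, 0.3133]
tcp_rot: [[-0.201, 0.98, 0.001], [0.98, 0.201, 0.0], [-0.0, 0.001, -1.0]]
force: [-0.4, 0.4, -0.4]
opening: 0.5
grasp_force: 0.0
```

Request:
{"name": "apply_moves", "arguments": {"plan": "-0.5 -0.2 0 0 0 0; -0.6 -0.2 0 0 0 0; -0.6 -0.2 0 0 0 0; -0.6 -0.2 0 0 0 0; -0.6 -0.2 0 0 0 0; -0.6 -0.2 0 0 0 0; -0.6 -0.2 0 0 0 0; -0.6 -0.16 0 0 0 0; 0 0 0 0 0 0; 0 0 0 0 0 0", "gripper": -1}}

```text
time_s: 50.45
position: [0.4204, 0.1728, 0.3147]
tcp_rot: [[-0.199, 0.98, 0.0], [0.98, 0.199, -0.001], [-0.001, 0.0, -1.0]]
force: [0.5, 1.2, 0.1]
opening: 0.006
grasp_force: 0.0
```

Run:
```python
from cam import *
snap('side','s15');snap('top','t15');print(bot.read_state()['position'].round(4))
a=cv2.resize(cv2.imread('pics/side15.png') if 0 else cv2.imread('pics/s15.png')[130:210,235:315],(400,400),interpolation=2)
b=cv2.resize(cv2.imread('pics/t15.png')[205:285,125:205],(400,400),interpolation=2)
c=cv2.resize(cv2.imread('pics/s15.png')[215:385,240:400],(800,200*0+180)) if 0 else cv2.resize(cv2.imread('pics/s15.png')[225:305,255:375],(300,200))
d=cv2.resize(cv2.imread('pics/s15.png')[310:420,265:405],(255,200))
e=cv2.resize(cv2.imread('pics/t15.png')[190:290,225:340],(245,200))
cv2.imwrite('pics/v15.png',np.vstack([np.hstack([a,b]),np.hstack([c,d,e])]))
```

```text
[0.4204 0.1743 0.3144]
```

View pics/v15.png

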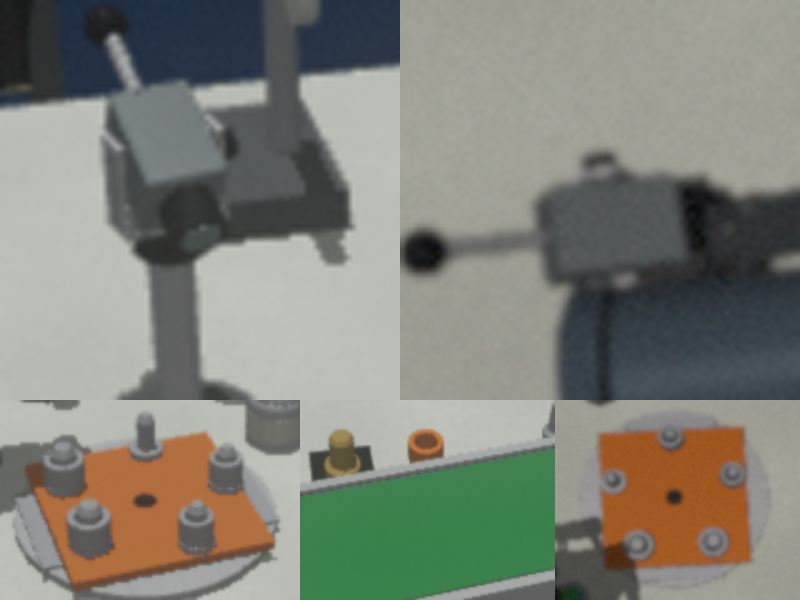

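Final scene: four sleeves sit low on matching shafts and the master stands on the mat. The ball is at side (256,135) and top (130,255), and the lens front is at side (276,177). I'll check the aim against predicted pixels.

Run:
```python
from cam import *
from scipy.optimize import least_squares
B=np.array([.5001,.4145,.238]);E0=np.array([.5175,.328,.19])
M=np.array([.576,.026,.024])
def pts(E,az,t):
    d=np.array([np.cos(t)*np.cos(az),np.cos(t)*np.sin(az),-np.sin(t)]);y=np.array([-np.sin(az),np.cos(az),0]);u=np.cross(d,y)
    return d,[E-.1*d,E+.061*d,E-.035*d+.023*u,E+.035*d+.023*u]
obsS=[(256,135),(275.8,177),(235+147/5,130+89/5),(235+189/5,130+174/5)]
obsT=[(130,255),None,(125+145/5,205+235/5),(125+290/5,205+228/5)]
def res(p,full=False):
    d,P=pts(p[:3],p[3],p[4]);r=[]
    for k in range(4):
        for n,o in(('side',obsS),('top',obsT)):
            if o[k] is not None: r+=list(np.array(proj(n,P[k]))-o[k])
    return np.array(r+[*((P[0]-B)/.0015)]+[(p[2]-.19)/.001])
d0=(E0-B)/np.linalg.norm(E0-B)
p0=[*E0,np.arctan2(d0[1],d0[0]),-np.arcsin(d0[2])]
s=least_squares(res,p0);p=s.x
for q in(p0,p):
    d,P=pts(np.array(q[:3]),q[3],q[4]);E=np.array(q[:3])
    print(np.round(q[:3],4),np.degrees(q[3:]),'hit',(E+d*(.024-E[2])/d[2]).round(4),'miss',np.linalg.norm(np.cross(M-E,d)).round(4));print(res(q).round(1))
print(np.linalg.norm(E0-B))
```

```text
[0.5175 0.328  0.19  ] [-78.62639142  28.54689685] hit [0.5777 0.0289 0.024 ] miss 0.0025
[ 0.6  0.2 -0.4 -0.1 -0.4  1.2  0.5 -0.7  2.2 -1.4  0.5  1.3 -1.3 -2.8
  0.1 -0.3 -0.1  0. ]
[0.5154 0.3277 0.1907] [-79.67361636  27.75133478] hit [0.5722 0.016  0.024 ] miss 0.0069
[ 0.4  0.3 -0.7  0.1 -1.4  1.  -0.1 -0.8  2.  -0.7 -0.5  1.1 -1.3 -1.8
 -0.4  0.2 -0.5  0.7]
0.10044406403566113
```

The aim misses by about 3–7 mm, which is within tolerance. Now the start button.

Request:
{"name": "apply_moves", "arguments": {"plan": "-0.07 0.02 0.5 0 0 0; 0 0 0.75 0 0 0; 0 0 0.75 0 0 0; 0 0 0.75 0 0 0; 0 0 0.75 0 0 0; 0 0 0.75 0 0 0; 0 0 0.6 0 0 0; 0 0 0.2 0 0 0; 0 0 0 0 0 0; 0 0 0 0 0 0"}}

```text
time_s: 51.38
position: [0.4212, 0.1712, 0.0607]
tcp_rot: [[-0.204, 0.979, -0.003], [0.979, 0.204, -0.001], [-0.001, -0.003, -1.0]]
force: [0.7, 0.2, -1.0]
opening: 0.008
grasp_force: 0.0
```

Run:
```python
from cam import *
s=bot.read_state();print(s['position'].round(4),s['force'].round(1))
im=snap('side','s16');m=hsv(im);g=(m[...,0]>50)&(m[...,0]<85)&(m[...,1]>90);g[:225]=0;g[262:]=0;g[:,:232]=0;g[:,268:]=0
for c,t in blobs(g,8,300): print(c,t,plane('side',*c,.022))
print(proj('side',s['position']))
y=((m[...,0]>18)&(m[...,0]<32)&(m[...,1]>110));y[:310]=0;y[:,:270]=0;y[:,310:]=0
for c,t in blobs(y,30,900): print('master',c,t,plane('side',*c,.033))
```

```text
[0.4212 0.1712 0.0607] [ 0.7  0.2 -1. ]
(np.float64(245.49042096587073), np.float64(232.39720432769798))
master [287.01234568 331.24691358] [282 327  11   9  81] [ 0.46162328 -0.20888836  0.033     ]
master [286.69117647 347.22058824] [279 341  19  11  68] [ 0.45163718 -0.25649306  0.033     ]
```

Request:
{"name": "apply_moves", "arguments": {"plan": "0.0 0.02 0.2 0 0 0; 0 0 0.2 0 0 0; 0 0 0.1 0 0 0; 0 0 0.05 0 0 0; 0 0 0 0 0 0; 0 0 0 0 0 0"}}

```text
time_s: 51.93
position: [0.4222, 0.1704, 0.0341]
tcp_rot: [[-0.202, 0.979, -0.001], [0.979, 0.202, -0.001], [-0.001, -0.001, -1.0]]
force: [0.2, -0.0, 0.3]
opening: 0.005
grasp_force: 0.0
```

Request:
{"name": "apply_moves", "arguments": {"plan": "0 0 0.05 0 0 0; 0 0 0.05 0 0 0; 0 0 0.05 0 0 0; 0 0 0.05 0 0 0; 0 0 0 0 0 0; 0 0 0 0 0 0"}}

```text
time_s: 52.43
position: [0.4218, 0.1702, 0.0236]
tcp_rot: [[-0.202, 0.979, -0.002], [0.979, 0.202, -0.001], [-0.001, -0.003, -1.0]]
force: [-0.4, -0.4, 0.0]
opening: 0.007
grasp_force: 0.0
```

Request:
{"name": "apply_moves", "arguments": {"plan": "0 0 0.04 0 0 0; 0 0 0.04 0 0 0; 0 0 0.04 0 0 0; 0 0 0 0 0 0; 0 0 0 0 0 0"}}

```text
time_s: 52.85
position: [0.4221, 0.1703, 0.0179]
tcp_rot: [[-0.202, 0.979, -0.001], [0.979, 0.202, -0.001], [-0.001, -0.002, -1.0]]
force: [0.3, 0.0, 3.8]
opening: 0.0
grasp_force: 2.0
```

Contact at about z 0.020. I'll press a further 5–6 mm.

Request:
{"name": "apply_moves", "arguments": {"plan": "0 0 0.04 0 0 0; 0 0 0.04 0 0 0; 0 0 0.03 0 0 0; 0 0 0 0 0 0; 0 0 0 0 0 0"}}

```text
time_s: 53.27
position: [0.4222, 0.1703, 0.0158]
tcp_rot: [[-0.203, 0.979, 0.001], [0.979, 0.203, -0.001], [-0.001, 0.001, -1.0]]
force: [-5.0, -0.9, 39.4]
opening: 0.008
grasp_force: 20.0
```

Request:
{"name": "apply_moves", "arguments": {"plan": "0 0 -0.2 0 0 0; 0 0 -0.5 0 0 0; 0 0 -0.7 0 0 0; 0 0 -0.7 0 0 0; 0 0 -0.7 0 0 0; 0 0 -0.5 0 0 0; 0 0 0 0 0 0; 0 0 0 0 0 0; 0 0 0 0 0 0"}}

```text
time_s: 54.02
position: [0.4214, 0.1703, 0.1766]
tcp_rot: [[-0.202, 0.979, -0.003], [0.979, 0.202, -0.002], [-0.001, -0.004, -1.0]]
force: [-0.1, 0.0, -0.4]
opening: 0.006
grasp_force: 0.0
```

Run:
```python
from h import *
im=belt('side');s=bot.read_state();print(s['position'].round(3),s['force'].round(1))
ref=cv2.imread('pics/s15.png')[:,:,::-1].astype(int)
d=np.abs(im.astype(int)-ref).max(2)>60
for n,(a,b,c,e) in dict(pallet=(225,305,265,375),mat=(310,360,265,310),camera=(130,205,250,290)).items(): print(n,d[a:b,c:e].sum())
print(bot.hand_in())
```

```text
side [423.8, 366.3] [18, 30, 346] [0.7, -0.4004]
[0.421 0.17  0.176] [ 0.3  0.8 -0.4]
pallet 34
mat 0
camera 386
the job is handed in; nothing more can be done
None
```

The job is handed in at about 54 s: the master stands on the mat, all four sleeves on the belt are seated on matching shafts, the camera is aimed about 3–7 mm from the mark, and the start button was pressed last; one large sleeve tipped over on the belt and was stood up again, and in my last picture check the camera area had changed, probably because the arm had moved in that view, but I did not look at it again before handing in.

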